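# Clear the coil and hold the sprung valve cover at the pointer

## Task

Open the valve unit for inspection: slide the copper-wound solenoid coil straight up off the brass stem while the yellow cover is still shut, and set it down (do not drop it) flat and upright inside the green tray, letting go of it. Then lift the spring-loaded cover by its black handle until the cover lies at the same angle as the red pointer, and finish while still holding it there, steady in the gripper, because it snaps shut if released. Do not shift the red pointer, and leave the other parts on the cart where they are.

Things in the scene. Friction and masses are not known exactly. Their poses are not given: they have to be found in the camera images.
- unit: Fixed valve unit: open blue case 140 x 120 x 80 mm high on a base plate, pipe stubs out to y = +-96 mm. Origin: centre of underside; x runs from the handle side (towards the robot, within 20 degrees) to the hinge, z up. 14 mm brass stem at x = +15, y = 0, through a slot in the cover. White quadrant plate at y = 60 to 66 mm, x = -38 to +55 mm, up to 175 mm high: keep clear.
- stem_top (a point): Top end of the brass stem, on its axis, 135 mm above the cart top.
- coil: Solenoid coil: ring of copper winding between black flanges, 48 mm outside diameter, 21 mm bore, 36 mm tall, 110 to 225 g. Origin: centre of its underside, z along its axis. Starts threaded on the brass stem, standing on the shut cover, underside 86 mm above the cart top; it must rise at least 50 mm to come clear of the stem.
- tray: Green square tray, fixed, 160 x 160 mm outside, 18 mm high, walls and floor 5 mm thick. Origin: centre of the underside; x, y along its sides. It is on the other side of the robot's middle line from the unit.
- lid (a joint): Angle of the yellow cover (rad), 0 shut to 1.4; grows as the handle end rises. The cover is a 130 x 110 x 6 mm plate hinged along the far (+x) edge of the case. A spring (0.8 N m/rad, plus 0.4 N m when shut) and its weight pull it shut: about 4 N upward at the handle starts it, 6 to 11 N upward holds it at the pointer.
- lid_handle (a point): Centre of the black handle: round bar 18 mm thick, 26 mm long along the hinge direction (unit y), 45 mm in front of the cover's free edge, 175 mm from the hinge line in the cover's mid plane, 83 mm above the cart top when shut. Pinched from above by its flat ends it pivots between the fingers as it swings. Axes turn with the cover: x in its plane towards the hinge, y along the hinge.
- lid_hinge (a point): Middle of the hinge line, 83 mm above the cart top, 65 mm on the +x side of the unit's origin. Axes turn with the cover; the hinge line is y.
- mark (a joint): Angle to which the red pointer is set (rad), measured exactly like the cover's angle about the same hinge line; somewhere between 0.5 and 0.85. It stays where it is by friction.
- mark_tip (a point): Centre of the red flag (28 x 30 mm, 4 mm thick) at the pointer's end: 98 mm from the hinge line and 82 mm to the +y side of the unit's middle, beside the cover. The flag lies in the plane that the cover's mid plane should reach. x points along the pointer towards the hinge, y along the hinge.
- brass_valve: Battered brass sprinkler valve, 104 mm long, 80 mm tall, lying loose far from the robot: a bystander. Origin: centre of the underside.
- pvc_tee: White PVC pipe tee, 90 x 68 mm, 42 mm tall, loose, lying near the robot: a bystander. Origin: under the crossing of its pipes.
- gauge: Chrome pressure gauge lying on its back, 70 mm across, 28 mm tall, loose: a bystander. Origin: centre of the underside.
- wrench: Aluminium wrench, 180 mm long, lying flat, loose: a bystander.
Mind the look-alikes: they are no part of the job. There is more than one size of the coil; the one meant has the size given above.

How it is judged (in metres and radians):
On the way, in this order (a step that is already met when the one before it is completed fails the run):
1. the coil is lifted off the top of the stem in the gripper, the cover still shut (z of coil in the frame of unit above 0.135 m and contact force between the fingers and coil above 0.5 N and value of joint lid below 0.06 rad), for 0.05 s.
2. the coil stands in the tray, let go, the cover still shut (x of coil in the frame of tray between -0.055 and 0.055 m and y of coil in the frame of tray between -0.055 and 0.055 m and z of coil in the frame of tray below 0.01 m and angle between coil's own z axis and vertical below 0.12 rad and linear speed of coil below 0.03 m/s and contact force between the fingers and coil below 0.1 N and value of joint lid below 0.06 rad), for 0.2 s.
At the end, for the whole second after the job is handed in: The cover is held by the fingers (contact over 2 N), still, within 0.09 rad (5 degrees) of the red pointer's angle, propped by nothing else; the coil stands upright on the floor of the tray, untouched and at rest (x of coil in the frame of tray between -0.055 and 0.055 m and y of coil in the frame of tray between -0.055 and 0.055 m and z of coil in the frame of tray below 0.01 m and angle between coil's own z axis and vertical below 0.12 rad and linear speed of coil below 0.03 m/s and contact force between the fingers and coil below 0.1 N and angle between the x axis of lid_handle and the x axis of mark_tip, either way round below 0.09 rad and velocity of joint lid between -0.05 and 0.05 rad/s and contact force between the fingers and lid above 2 N and contact force between each of brass_valve, pvc_tee, gauge, wrench, coil and lid below 0.1 N); the arm keeps its last pose, push and grip.
It fails at once if the coil is dropped or flung (moving faster than 0.7 m/s out of the gripper) (linear speed of coil above 0.7 m/s and contact force between the fingers and coil below 0.1 N).
It fails at once if the red pointer is shifted by more than 10 mm (distance of mark_tip from where it was at the start of the episode above 0.01 m).
It fails at once if the brass valve, PVC tee, gauge or wrench is moved by more than 30 mm (distance of any of brass_valve, pvc_tee, gauge, wrench from where it was at the start of the episode above 0.03 m).
It also fails if it takes over 64 s, if anything falls off the work surface, if the arm or the gripper's body presses on something with over 40 N, if the wrist force passes 120 N, or if a joint passes its speed limit or range.

## Robot

A 7-joint arm with a two-finger parallel gripper is mounted at the origin on the work surface. World frame = base frame: x ahead of the robot, y to its left, z up, the work surface at z = 0. Lengths are in m, angles in degrees, forces in N, time in s.
With the tool pointing down it reaches from about 0.4 to 0.75 m from the base axis. Payload 19.5 kg.
Tool frame: the origin (TCP) lies midway between the tips of the shut fingers; the grasp point (between the pads) lies 19 mm behind it (manip.grip_point_offset is the distance from the TCP to the grasp point, in m); x points along the fingers, y is the direction in which the jaws open and shut, and the axes are right-handed (so a half turn about x gives the same grasp; the last joint's range is limited). The gripper opens to 85 mm and grips with 20 to 120 N. Pads are 22 mm wide; open, the fingers measure 114 mm over their backs; the gripper's body (76 mm by 85 mm) begins 54 mm behind the grasp point. The pads swing forward as they close: fully open they stand 13 mm farther back than shut.
Start: joints at [-73.493, 40.479, -1.581, 85.061, 1.261, 54.483, -4.326], TCP at [0.186, 0.544, 0.231] pointing down, gripper open.
Joint ranges: [-155.06, 155.06], [-18.47, 123.98], [-90, 86.84], [0, 140.48], [-83.41, 263.41], [0, 116], [-161.91, 161.91]. Speed limits (degrees/s): [108.29, 108.29, 147.25, 147.25, 172.46, 172.46, 172.46].

## Interface

Orientations are given as a 3x3 rotation matrix whose columns are the frame's x, y, z axes.
In Python, from station import sensors, read_camera, job, spot_in, landmark_of, manip gives the robot as it stands. The module is installed in compiled form; this text tells all that it offers.
- The arm moves only by the tool move_arm, never from a script. Its argument "steps" is a list of rows, each a list of 3 entries, a list of its own where there are three numbers: the finger opening in mm, from 0 to 85.4, then the shift along the tool's x, y, z in mm, then the turn, a rotation vector about the tool's x, y, z in rad. A call has 1 to 8 rows; each row shifts and turns the commanded pose from where the row before left it, along the tool's axes as they then stand; what a row does not reach is not made up. A row lasts 1/8 s, in which the tool goes at most 62.5 mm and 10.7 degrees, less where a joint would pass 70% of its speed; a pose out of reach is approached as far as the arm can. A call is refused whole if a number of a shift passes 62.5 or a number of a turn 0.188, either way. A call with a gripper value outside its range is refused whole. The fingers move at their own pace and stop on an object; the grip force is fixed at half the most. Time passes only in rows, so rows that do not move let the fingers close. It gives the time, the measured TCP pose, the force and the opening at its end, in the units of the state.
- sensors.get_obs(): the state, without advancing time (a new reading comes with each control period).
- read_camera(name): name is "scene" or "side" or "wrist"; returns a dict with "frame" (400x640x3 uint8, blue, green, red), "camera_matrix" (3x3 intrinsics, pixels), "k1" (the pictures are not rectified: a ray, as slopes to the right and down, at radius r is drawn at 1 + k1 r^2 times it, then the intrinsics apply), "world_from_camera" (4x4, takes a point from camera to world coordinates). Camera axes: x right, y down, z forward; pixel columns grow to the right and rows downward; lengths in m; the calibration is good to about 2 mm. A picture is of the moment at which its call begins. There is no depth.
- job.finish_job(): hands the job in, once; it reports no verdict.
Trained networks look in the newest picture that a camera, given by its name, has taken for a name from the list of things; names that differ only in an ending like _2 or _b are one class to them, and where a whole thing is asked for, a point or a joint stands for the part that bears it (a point fixed in the world has none). Each returns a list of dicts, best first, with "conf" (0 to 1); they miss things now and then, are a little off and sometimes report something else, mostly with a low value. They report only what shows in the picture. A call takes as long as a camera call. They do not tell look-alikes from the thing itself.
- spot_in(camera, query): "pixel" ([column, row] in pixels, amid what is visible of it).
- landmark_of(camera, query): "pixel" ([column, row] in pixels: a listed point, or the origin of a listed thing).
The state is a dict: "t": time; "joint_pos": joint angles; "qvel": joint speeds; "effort": joint torques, N m; "eef_pos": TCP position; "tool_rot": TCP orientation; "force": force on the tool from outside, world axes, zero at the start; "torque": the same for the moment, N m; "finger_gap": finger opening in m.
Only numpy, scipy, OpenCV 4.12 (cv2) and the standard library are available. Lean on these libraries where they do the work, as an engineer would, in place of code of your own. Each camera call takes 0.05 s, during which the arm holds its last target.

## Working session

There is one attempt and no reset: what is moved stays moved. The work goes in short steps, Python scripts to look and compute and a tool call to move; the robot and the scene stay as the last step left them, time stands still between calls to the robot, and variables do not carry over. Pictures are saved under pics/ and viewed, and the job is handed in when it is done.

Besides the shell and the picture viewer there is one more tool, called after ">>>" in YAML: its name, and indented under it one key for each argument. move_arm: Moves the arm, as the interface text tells. Its arguments: {"type":"object","properties":{"steps":{"type":"array"}},"required":["steps"]}

```bash
mkdir -p pics
cat > h.py <<'E'
import numpy as np, cv2
from station import sensors, read_camera, job, spot_in, landmark_of, manip
def ray(c,px):
    K=c["camera_matrix"];k=c["k1"]
    d=np.array([(px[0]-K[0,2])/K[0,0],(px[1]-K[1,2])/K[1,1]]);u=d.copy()
    for _ in range(30): u=d/(1+k*(u@u))
    T=c["world_from_camera"];r=T[:3,:3]@np.array([u[0],u[1],1.]);return T[:3,3],r/np.linalg.norm(r)
def atz(c,px,z):
    o,r=ray(c,px);return o+r*(z-o[2])/r[2]
def proj(c,P):
    T=np.linalg.inv(c["world_from_camera"]);p=T[:3,:3]@np.asarray(P)+T[:3,3];u=p[:2]/p[2];u=u*(1+c["k1"]*(u@u));K=c["camera_matrix"]
    return np.array([K[0,0]*u[0]+K[0,2],K[1,1]*u[1]+K[1,2]])
def tri(rays):
    A=np.zeros((3,3));b=np.zeros(3)
    for o,r in rays:
        M=np.eye(3)-np.outer(r,r);A+=M;b+=M@o
    P=np.linalg.solve(A,b);res=[np.linalg.norm((np.eye(3)-np.outer(r,r))@(P-o)) for o,r in rays];return P,res
E
python3 - <<'E'
from h import *
np.set_printoptions(precision=3,suppress=True)
print(sensors.get_obs(),manip.grip_point_offset)
for n in ["scene","side","wrist"]:
    c=read_camera(n);cv2.imwrite(f"pics/{n}0.png",c["frame"]);print(n,c["k1"],c["camera_matrix"].tolist(),c["world_from_camera"])
    for q in ["unit","stem_top","coil","tray","lid_handle","lid_hinge","mark_tip","brass_valve","pvc_tee","gauge","wrench"]:
        print(q,[(np.round(d["pixel"]).tolist(),round(d["conf"],2)) for d in landmark_of(n,q)][:4])
E
```

```text
{'t': 0.0, 'joint_pos': array([-73.494,  40.513,  -1.583,  85.085,   1.262,  54.483,  -4.327]), 'qvel': array([ 0.042,  0.014, -0.073,  0.067, -0.029, -0.005, -0.028]), 'effort': array([ -0.   , -88.323,   1.234, -23.616,   0.017,   0.006,   0.   ]), 'eef_pos': array([0.186, 0.544, 0.231]), 'tool_rot': array([[-0.   ,  0.324,  0.946],
       [-0.001,  0.946, -0.324],
       [-1.   , -0.001,  0.   ]]), 'force': array([-0.361,  0.303,  0.342]), 'torque': array([-0.01 , -0.023, -0.024]), 'finger_gap': 0.08541978597828433} 0.0187
scene -0.12261115300635218 [[454.43762314917717, 0.0, 313.96035211607165], [0.0, 454.43762314917717, 194.9532048778541], [0.0, 0.0, 1.0]] [[-0.429  0.738 -0.52   1.253]
 [ 0.903  0.361 -0.233  0.258]
 [ 0.016 -0.57  -0.822  1.118]
 [ 0.     0.     0.     1.   ]]
unit [([262.0, 183.0], 0.72)]
stem_top [([251.0, 156.0], 0.59)]
coil [([257.0, 168.0], 0.5), ([200.0, 187.0], 0.48), ([223.0, 162.0], 0.45)]
tray [([376.0, 230.0], 0.57)]
lid_handle [([282.0, 146.0], 0.78), ([244.0, 176.0], 0.29)]
lid_hinge [([246.0, 179.0], 0.6)]
mark_tip [([284.0, 165.0], 0.74)]
brass_
[... 523 characters left out ...]
.89), ([397.0, 314.0], 0.67), ([340.0, 323.0], 0.52)]
tray [([305.0, 188.0], 0.79)]
lid_handle [([282.0, 238.0], 0.65)]
lid_hinge [([363.0, 245.0], 0.68)]
mark_tip [([327.0, 202.0], 0.65)]
brass_valve [([406.0, 246.0], 0.6)]
pvc_tee [([248.0, 224.0], 0.56)]
gauge [([370.0, 186.0], 0.86)]
wrench [([388.0, 211.0], 0.88)]
wrist 0.009319518912599049 [[282.8473973679509, 0.0, 319.0730298085745], [0.0, 282.8473973679509, 200.9957810865172], [0.0, 0.0, 1.0]] [[ 0.324  0.907  0.271  0.116]
 [ 0.946 -0.31  -0.093  0.568]
 [-0.001  0.286 -0.958  0.374]
 [ 0.     0.     0.     1.   ]]
unit []
stem_top []
coil []
tray []
lid_handle []
lid_hinge []
mark_tip []
brass_valve []
pvc_tee []
gauge []
wrench []
```

View pics/scene0.png

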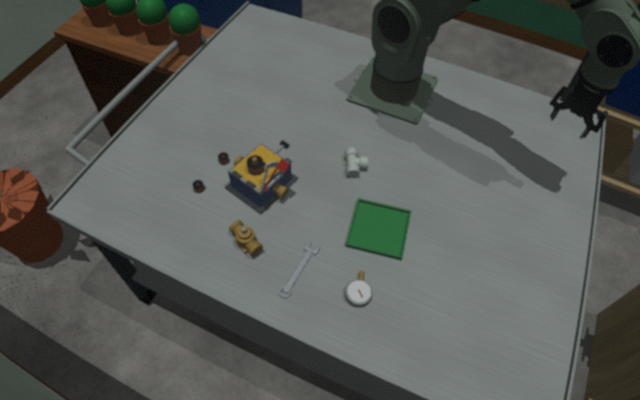

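View pics/side0.png

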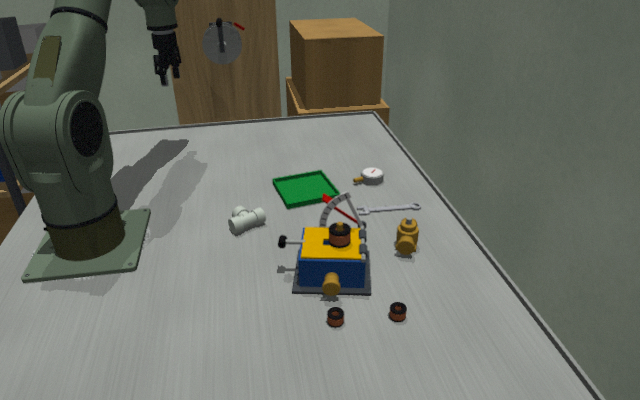

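View pics/wrist0.png

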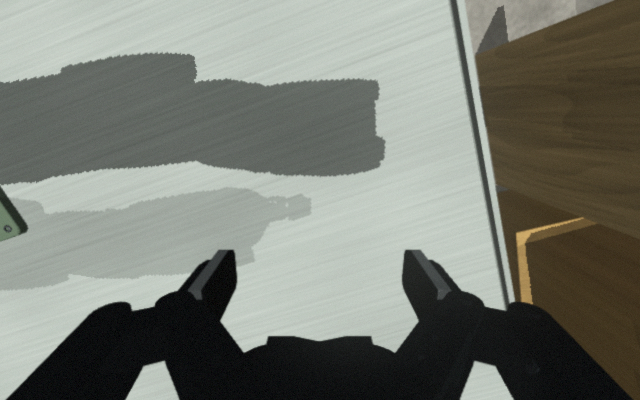

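Run:
```python
from h import *
np.set_printoptions(precision=3,suppress=True)
s=read_camera("scene")
a={}
qs={"unit":0,"stem_top":.135,"coil":.086,"tray":0,"lid_handle":.083,"lid_hinge":.083,"mark_tip":None,"brass_valve":0,"pvc_tee":0,"gauge":0}
S={q:landmark_of("scene",q) for q in qs}
d=read_camera("side")
D={q:landmark_of("side",q) for q in qs}
for q,z in qs.items():
    if not S[q] or not D[q]: continue
    ps,pd=S[q][0]["pixel"],D[q][0]["pixel"]
    print(q,*tri([ray(s,ps),ray(d,pd)]), (atz(s,ps,z),atz(d,pd,z)) if z is not None else '')
for n in ("scene","side"):
    im=(s if n=="scene" else d)["frame"]
    x,y=(180,110) if n=="scene" else (240,170)
    cv2.imwrite(f"pics/{n}crop.png",cv2.resize(im[y:y+150,x:x+200],None,fx=4,fy=4,interpolation=cv2.INTER_CUBIC))
```

```text
unit [ 0.581 -0.221 -0.01 ] [np.float64(0.0007173338036904857), np.float64(0.0007173338036905088)] (array([ 0.587, -0.216,  0.   ]), array([ 0.579, -0.233,  0.   ]))
stem_top [ 0.593 -0.234  0.141] [np.float64(0.004079730901406711), np.float64(0.004079730901406769)] (array([ 0.585, -0.236,  0.135]), array([ 0.598, -0.229,  0.135]))
coil [ 0.61  -0.381 -0.027] [np.float64(0.050553232211604654), np.float64(0.050553232211604834)] (array([ 0.718, -0.333,  0.086]), array([ 0.543, -0.455,  0.086]))
tray [ 0.577  0.163 -0.   ] [np.float64(0.0005419813125997253), np.float64(0.0005419813125996931)] (array([0.577, 0.163, 0.   ]), array([0.576, 0.163, 0.   ]))
lid_handle [ 0.475 -0.193  0.079] [np.float64(0.0011513861378284636), np.float64(0.0011513861378285078)] (array([ 0.479, -0.191,  0.083]), array([ 0.473, -0.197,  0.083]))
lid_hinge [ 0.639 -0.238  0.09 ] [np.float64(0.00236713824350673), np.float64(0.0023671382435065907)] (array([ 0.633, -0.241,  0.083]), array([ 0.644, -0.232,  0.083]))
mark_tip [ 0.587 -0.136  0.142] [np.float64(0.0017849765415111042), np.float64(0.0017849765415112152)] 
brass_valve [ 0.776 -0.151 -0.012] [np.float64(0.004066289934500043), np.float64(0.004066289934500061)] (array([ 0.777, -0.145,  0.   ]), array([ 0.773, -0.168,  0.   ]))
pvc_tee [ 0.392 -0.001  0.003] [np.float64(0.010992696278730693), np.float64(0.010992696278730715)] (array([0.377, 0.001, 0.   ]), array([ 0.401, -0.009,  0.   ]))
gauge [ 0.778  0.186 -0.011] [np.float64(0.005276870811139514), np.float64(0.005276870811139367)] (array([0.777, 0.189, 0.   ]), array([0.775, 0.161, 0.   ]))
```

View pics/scenecrop.png

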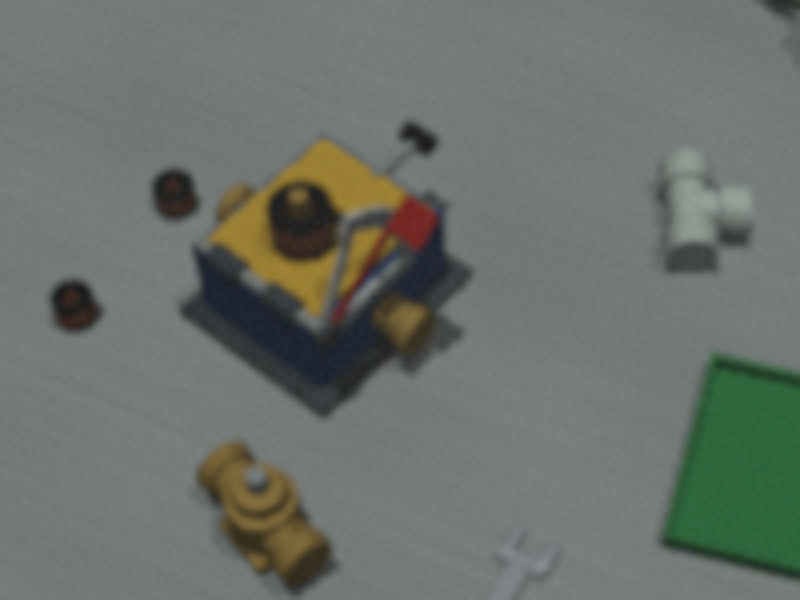

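View pics/sidecrop.png

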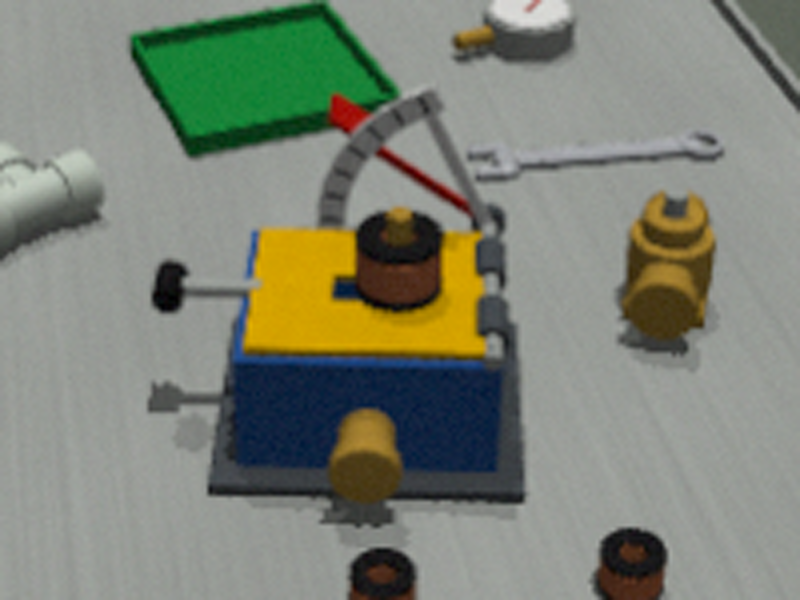

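Candidates for the coil: scene (255,165), on the brass stem on the yellow cover; and two small loose ones on the table at scene (223,158) and (198,186), side (335,317) and (398,312). I choose the one threaded on the stem, because it is larger and stands on the cover. I'll go over it for a close crop.

>>> move_arm:
  steps:
    - [85,[-7,0,38.5],[0.067,0,0]]
    - [85,[-7,0,38.5],[0.067,0,0]]
    - [85,[-7,0,38.5],[0.067,0,0]]
    - [85,[-7,0,38.5],[0.067,0,0]]
    - [85,[-7,0,38.5],[0.067,0,0]]
    - [85,[-7,0,38.5],[0.067,0,0]]
    - [85,[-7,0,38.5],[0.067,0,0]]
    - [85,[-7,0,38.5],[0.067,0,0]]

```text
t: 3.9
eef_pos: [0.4443, 0.3803, 0.2875]
tool_rot: [[-0.0, 0.763, 0.646], [-0.0, 0.646, -0.763], [-1.0, -0.0, 0.0]]
force: [-0.5, 0.4, -0.0]
finger_gap: 0.0852
```

>>> move_arm:
  steps:
    - [85,[0,0,38.5],[0.067,0,0]]
    - [85,[0,0,38.5],[0.067,0,0]]
    - [85,[0,0,38.5],[0.067,0,0]]
    - [85,[0,0,38.5],[0.067,0,0]]
    - [85,[0,0,38.5],[0.067,0,0]]
    - [85,[0,0,38.5],[0.067,0,0]]
    - [85,[0,0,38.5],[0.067,0,0]]
    - [85,[0,0,38.5],[0.067,0,0]]

```text
t: 4.9
eef_pos: [0.5817, 0.1087, 0.2873]
tool_rot: [[-0.0, 0.986, 0.166], [-0.0, 0.166, -0.986], [-1.0, -0.0, 0.0]]
force: [1.0, 1.1, -0.4]
finger_gap: 0.0848
```

>>> move_arm:
  steps:
    - [85,[0,0,38.5],[0.067,0,0]]
    - [85,[0,0,38.5],[0.067,0,0]]
    - [85,[0,0,38.5],[0.067,0,0]]
    - [85,[0,0,38.5],[0.067,0,0]]
    - [85,[0,0,38.5],[0.067,0,0]]
    - [85,[0,0,25],[0.05,0,0]]
    - [85,[0,0,0],[0,0,0]]
    - [85,[0,0,0],[0,0,0]]

```text
t: 5.9
eef_pos: [0.5842, -0.1052, 0.2873]
tool_rot: [[0.0, 0.977, -0.213], [0.001, -0.213, -0.977], [-1.0, -0.0, -0.001]]
force: [-0.3, 0.2, -0.7]
finger_gap: 0.0849
```

```bash
cat > look.py <<'E'
from h import *
import sys
np.set_printoptions(precision=4,suppress=True)
tag=sys.argv[1]
qs={"stem_top":.135,"coil":.086,"lid_handle":.083,"lid_hinge":.083,"mark_tip":None,"unit":0}
C={};L={}
for n in ("scene","side","wrist"):
    C[n]=read_camera(n)
    L[n]={q:landmark_of(n,q) for q in qs}
cv2.imwrite(f"pics/w{tag}.png",C["wrist"]["frame"])
for q,z in qs.items():
    print(q)
    for n in C:
        for d in L[n][q][:3]:
            print('  ',n,np.round(d["pixel"],1),round(d["conf"],2), atz(C[n],d["pixel"],z) if z is not None else '')
    r=[ray(C[n],L[n][q][0]["pixel"]) for n in C if L[n][q]]
    if len(r)>1: print('  tri',*tri(r))
E
python3 look.py 1
```

```text
stem_top
   scene [255.1 156.4] 0.77 [ 0.5844 -0.2242  0.135 ]
   side [338.8 225.7] 0.89 [ 0.5897 -0.236   0.135 ]
   wrist [345.7 279.1] 0.9 [ 0.59   -0.2222  0.135 ]
  tri [ 0.5884 -0.2259  0.1313] [np.float64(0.005440719402658067), np.float64(0.004277910530178756), np.float64(0.001839858045861733)]
coil
   scene [255.1 168.4] 0.6 [ 0.59  -0.226  0.086]
   scene [223.2 160. ] 0.58 [ 0.6039 -0.3256  0.086 ]
   scene [201.5 185.5] 0.48 [ 0.7094 -0.3317  0.086 ]
   side [396.4 318.3] 0.81 [ 0.643  -0.4659  0.086 ]
   side [340.5 244. ] 0.58 [ 0.5943 -0.2347  0.086 ]
   wrist [334.1 311.2] 0.89 [ 0.5623 -0.3013  0.086 ]
   wrist [405.4 301.3] 0.78 [ 0.6643 -0.3065  0.086 ]
   wrist [343.6 263.2] 0.77 [ 0.5903 -0.2287  0.086 ]
  tri [ 0.592  -0.3304  0.0119] [np.float64(0.0855026639321598), np.float64(0.10233467480074246), np.float64(0.04243839589459489)]
lid_handle
   scene [283.5 146.1] 0.74 [ 0.4769 -0.1931  0.083 ]
   side [282.1 241. ] 0.8 [ 0.4727 -0.1954  0.083 ]
   wrist [250.2 257.2] 0.83 [ 0.4677 -0.1942  0.083 ]
  tri [ 0.4716 -0.1943  0.0816] [np.float64(0.00334028737341535
[... 316 characters left out ...]
oat64(0.0038224449209260736), np.float64(0.0010220341609578627)]
mark_tip
   scene [285.9 166.8] 0.73 
   side [328.3 200.5] 0.54 
   wrist [324.1 213.2] 0.62 
  tri [ 0.5837 -0.1325  0.1372] [np.float64(0.004668265258554434), np.float64(0.004376289468384379), np.float64(0.0028592648520220977)]
unit
   scene [261.8 180.8] 0.75 [ 0.5677 -0.224   0.    ]
   scene [254.6 154.1] 0.45 [ 0.4851 -0.2966  0.    ]
   side [332.4 273.8] 0.85 [ 0.5783 -0.2281  0.    ]
   side [304.1 187. ] 0.64 [0.5755 0.1771 0.    ]
   wrist [330.4 234. ] 0.75 [ 0.577 -0.22   0.   ]
  tri [ 0.5751 -0.2229 -0.0001] [np.float64(0.0064133885599416485), np.float64(0.0050090883254153154), np.float64(0.0032102737476613526)]
```

View pics/w1.png

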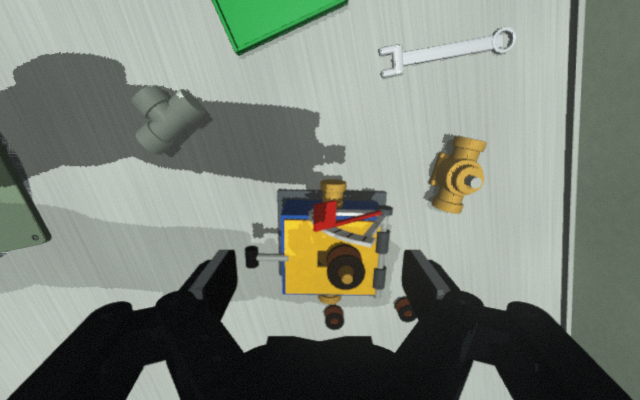

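>>> move_arm:
  steps:
    - [80,[0,8,29],[0.009,0,0]]
    - [80,[0,8,29],[0.009,0,0]]
    - [80,[0,8,29],[0.009,0,0]]
    - [80,[0,8,29],[0.009,0,0]]
    - [80,[15,0,0],[0,0,0]]
    - [80,[0,0,0],[0,0,0]]
    - [80,[0,0,0],[0,0,0]]

```text
t: 7.82
eef_pos: [0.5889, -0.2262, 0.2729]
tool_rot: [[0.0, 0.969, -0.249], [-0.0, -0.249, -0.969], [-1.0, 0.0, 0.0]]
force: [-0.7, 0.6, -0.2]
finger_gap: 0.0802
```

```bash
python3 look.py 2
```

```text
stem_top
   scene [252.7 156. ] 0.9 [ 0.5861 -0.231   0.135 ]
   side [339.1 223.2] 0.97 [ 0.5923 -0.227   0.135 ]
   side [307.8 187.7] 0.61 [ 0.5515 -0.0647  0.135 ]
   wrist [321.6 184.8] 0.8 [ 0.592  -0.2208  0.135 ]
  tri [ 0.5912 -0.2254  0.1367] [np.float64(0.004786093356777303), np.float64(0.0025938693024924256), np.float64(0.004950698631282819)]
coil
   scene [222.3 160.9] 0.69 [ 0.608  -0.3262  0.086 ]
   scene [201.3 185.7] 0.61 [ 0.7102 -0.3318  0.086 ]
   side [397.1 316.3] 0.81 [ 0.6457 -0.4615  0.086 ]
   side [337.9 321.5] 0.79 [ 0.5412 -0.4528  0.086 ]
   side [338.3 244.3] 0.76 [ 0.5894 -0.2348  0.086 ]
   wrist [322.8 177.6] 0.81 [ 0.5929 -0.2241  0.086 ]
   wrist [318.3 256.8] 0.77 [ 0.5618 -0.3236  0.086 ]
   wrist [400.  245.1] 0.56 [ 0.6666 -0.3334  0.086 ]
  tri [ 0.619  -0.321   0.0109] [np.float64(0.05741308481221786), np.float64(0.08544486066090534), np.float64(0.08494038132360199)]
lid_handle
   scene [286.1 148.7] 0.93 [ 0.4825 -0.1814  0.083 ]
   side [341.5 225.9] 0.72 [ 0.6125 -0.1639  0.083 ]
   side [280.2 242.1] 0.59 [ 0.4682 -0.1986  0.083 ]
   wri
[... 410 characters left out ...]
[321.2 179.1] 0.52 [ 0.5905 -0.226   0.083 ]
   wrist [309.8 162. ] 0.18 [ 0.5826 -0.2028  0.083 ]
  tri [ 0.6418 -0.2354  0.0777] [np.float64(0.004691375011882167), np.float64(0.00978699545001449), np.float64(0.00743097231922008)]
mark_tip
   scene [284.2 165.6] 0.58 
   side [328.4 200.2] 0.5 
  tri [ 0.5847 -0.1348  0.1396] [np.float64(0.003440029446233305), np.float64(0.0034400294462334324)]
unit
   scene [261.9 180.6] 0.76 [ 0.5669 -0.2241  0.    ]
   side [330.9 273.6] 0.64 [ 0.5751 -0.2268  0.    ]
   wrist [311.3 164.5] 0.82 [ 0.5778 -0.2188  0.    ]
  tri [ 0.5742 -0.2219  0.0005] [np.float64(0.005995566371340473), np.float64(0.0038536876130630666), np.float64(0.004789500646178105)]
```

View pics/w2.png

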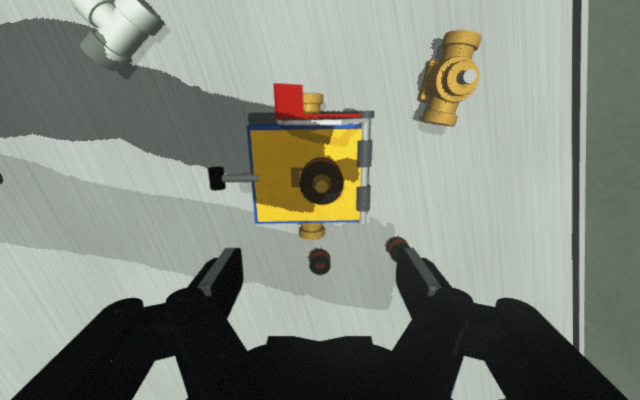

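Run:
```python
from h import *
np.set_printoptions(precision=4,suppress=True)
c=read_camera("wrist");im=c["frame"]
cr=cv2.resize(im[90:240,200:400],None,fx=4,fy=4,interpolation=cv2.INTER_CUBIC)
for p in [(0.590,-0.225),(0.592,-0.222)]:
    for z,r,col in((.122,.024,(255,0,255)),(.135,.007,(255,255,0))):
        pts=[(proj(c,[p[0]+r*np.cos(t),p[1]+r*np.sin(t),z])-[200,90])*4 for t in np.linspace(0,6.28,40)]
        cv2.polylines(cr,[np.int32(pts)],True,col if p[0]==.59 else (0,255,0),1)
cv2.imwrite("pics/c3.png",cr)
```

```text
(no output)
```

View pics/c3.png

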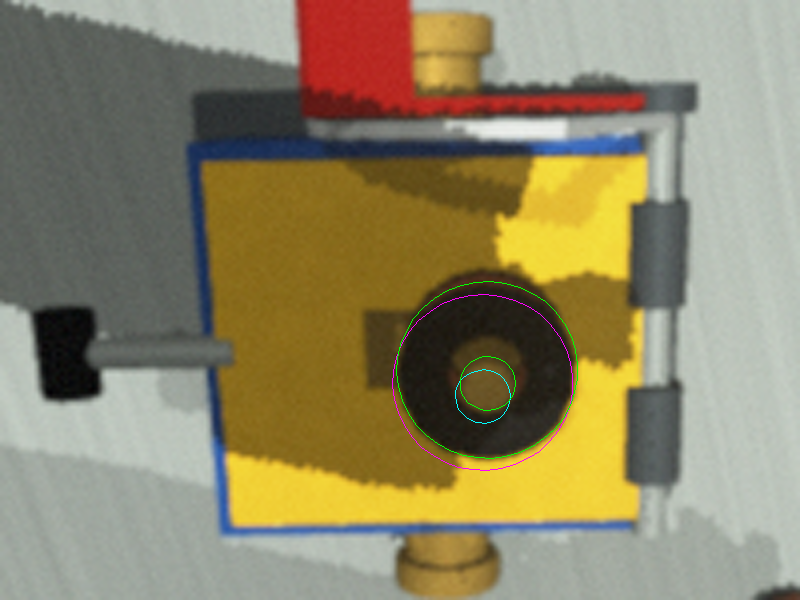

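>>> move_arm:
  steps:
    - [64,[25,2,-5],[0,0,0]]
    - [64,[40,0,0],[0,0,0]]
    - [64,[40,0,0],[0,0,0]]
    - [64,[35,0,0],[0,0,0]]
    - [64,[25,0,0],[0,0,0]]
    - [64,[12,0,0],[0,0,0]]
    - [64,[0,0,0],[0,0,0]]
    - [64,[0,0,0],[0,0,0]]

```text
t: 9.93
eef_pos: [0.5923, -0.2224, 0.0964]
tool_rot: [[0.001, 0.968, -0.249], [-0.001, -0.249, -0.968], [-1.0, 0.001, 0.0]]
force: [-0.1, -0.1, -0.1]
finger_gap: 0.0641
```

Run:
```python
from h import *
for n in ("wrist","side"):
    c=read_camera(n); im=c["frame"]
    cv2.imwrite(f"pics/{n}4.png",im if n=="wrist" else cv2.resize(im[170:300,250:420],None,fx=4,fy=4))
```

```text
(no output)
```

View pics/wrist4.png

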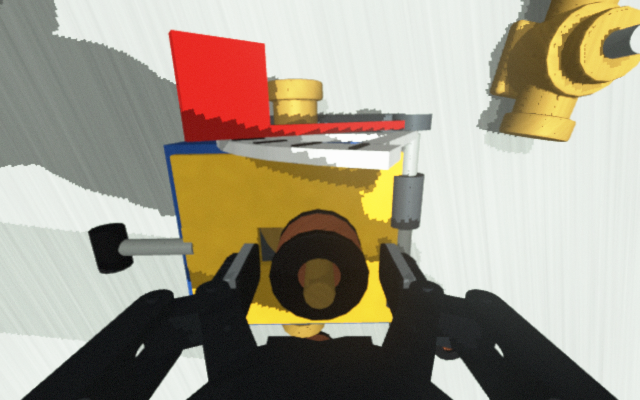

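View pics/side4.png

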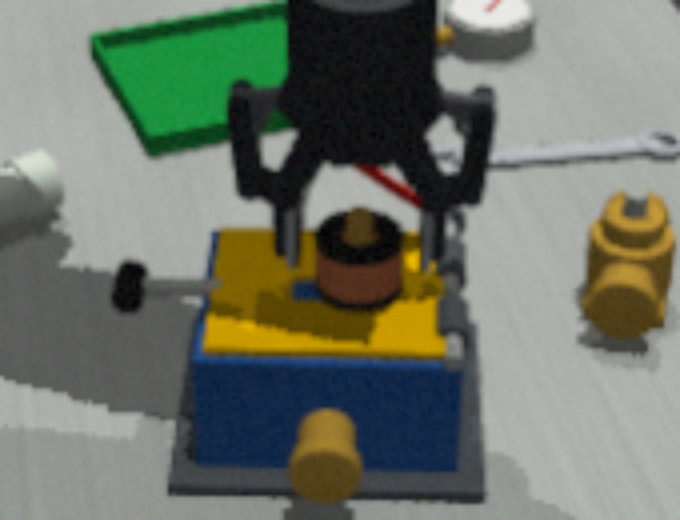

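Run:
```python
from h import *
o=sensors.get_obs();p=o["eef_pos"];R=o["tool_rot"]
c=read_camera("side")
for s in(-1,1):
    P=p+R@np.array([-.006,s*.032,0]); print("tip",(proj(c,P)-[250,170])*4)
print("stemtop",(proj(c,[.592,-.222,.135])-[250,170])*4,(proj(c,[.591,-.225,.135])-[250,170])*4)
w=read_camera("wrist")
for z in(.135,.122): print(proj(w,[.592,-.222,z]),proj(w,[.592,-.225,z]))
```

```text
tip [294.2942962  256.70546102]
tip [413.35660281 260.34261976]
stemtop [353.75496222 207.66241949] [353.11759691 210.99169385]
[320.04246404 295.6278811 ] [321.78375608 301.49239652]
[319.95448909 278.73482215] [321.53340443 284.15285826]
```

>>> move_arm:
  steps:
    - [64,[6,0,0],[0,0,0]]
    - [40,[0,0,0],[0,0,0]]
    - [40,[0,0,0],[0,0,0]]
    - [40,[0,0,0],[0,0,0]]
    - [40,[0,0,0],[0,0,0]]
    - [40,[0,0,0],[0,0,0]]

```text
t: 10.88
eef_pos: [0.5919, -0.2222, 0.0893]
tool_rot: [[-0.0, 0.968, -0.249], [-0.0, -0.249, -0.968], [-1.0, 0.0, 0.0]]
force: [0.4, -0.9, -1.4]
finger_gap: 0.0485
```

>>> move_arm:
  steps:
    - [30,[-5,0,0],[0,0,0]]
    - [30,[-10,0,0],[0,0,0]]
    - [30,[-10,0,0],[0,0,0]]
    - [30,[-10,0,0],[0,0,0]]
    - [30,[-10,0,0],[0,0,0]]
    - [30,[-10,0,0],[0,0,0]]
    - [30,[-12,0,0],[0,0,0]]
    - [30,[0,0,0],[0,0,0]]

```text
t: 11.88
eef_pos: [0.5922, -0.2223, 0.1573]
tool_rot: [[0.001, 0.968, -0.249], [-0.001, -0.249, -0.968], [-1.0, 0.001, 0.0]]
force: [0.5, -0.2, -1.0]
finger_gap: 0.0476
```

Run:
```python
from h import *
for n in ("wrist","side"):
    c=read_camera(n); im=c["frame"]
    cv2.imwrite(f"pics/{n}5.png",im if n=="wrist" else cv2.resize(im[140:300,250:420],None,fx=3,fy=3))
print(sensors.get_obs()["force"])
```

```text
[ 0.09508089  0.41395069 -1.50918008]
```

View pics/side5.png

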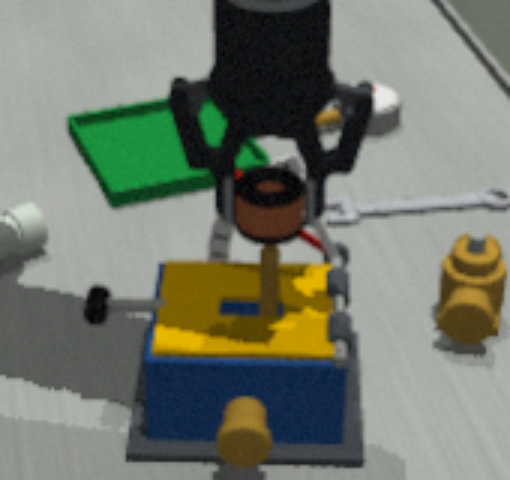

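View pics/wrist5.png

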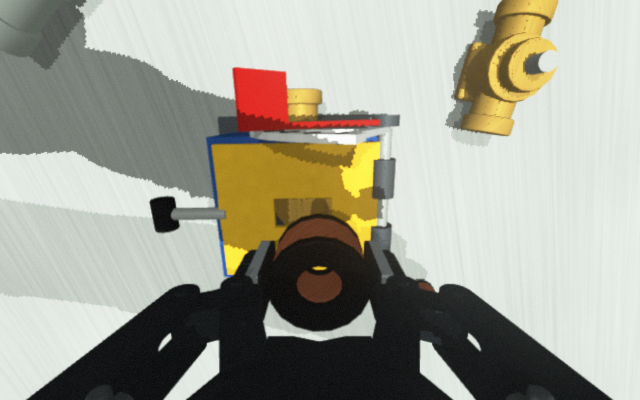

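>>> move_arm:
  steps:
    - [30,[-15,0,0],[0,0,0]]
    - [30,[-20,0,0],[0,0,0]]
    - [30,[-20,0,0],[0,0,0]]
    - [30,[-20,0,0],[0,0,0]]
    - [30,[-10,0,0],[0,0,0]]
    - [30,[0,0,0],[0,0,0]]

```text
t: 12.72
eef_pos: [0.592, -0.2222, 0.2418]
tool_rot: [[0.001, 0.968, -0.249], [-0.0, -0.249, -0.968], [-1.0, 0.001, 0.0]]
force: [0.0, -0.1, -1.3]
finger_gap: 0.0475
```

>>> move_arm:
  steps:
    - [30,[0,-4,-14],[0,0,0]]
    - [30,[0,-8,-28],[0,0,0]]
    - [30,[0,-11,-37],[0,0,0]]
    - [30,[0,-11,-37],[0,0,0]]
    - [30,[0,-11,-37],[0,0,0]]
    - [30,[0,-11,-37],[0,0,0]]
    - [30,[0,-11,-37],[0,0,0]]
    - [30,[0,-11,-37],[0,0,0]]

```text
t: 13.72
eef_pos: [0.5814, 0.0552, 0.2407]
tool_rot: [[-0.001, 0.969, -0.249], [0.0, -0.249, -0.969], [-1.0, -0.001, 0.0]]
force: [1.4, 0.4, -1.3]
finger_gap: 0.0476
```

>>> move_arm:
  steps:
    - [30,[0,-11,-37],[0,0,0]]
    - [30,[0,-10,-34],[0,0,0]]
    - [30,[0,-7,-22],[0,0,0]]
    - [30,[0,-4,-12],[0,0,0]]
    - [30,[0,0,0],[0,0,0]]
    - [30,[0,0,0],[0,0,0]]

```text
t: 14.48
eef_pos: [0.5774, 0.1616, 0.2413]
tool_rot: [[-0.0, 0.968, -0.25], [-0.001, -0.25, -0.968], [-1.0, 0.0, 0.001]]
force: [0.3, -0.0, -0.6]
finger_gap: 0.0479
```

Run:
```python
from h import *
np.set_printoptions(precision=4,suppress=True)
for n in ("wrist","side","scene"):
    c=read_camera(n); im=c["frame"]
    cv2.imwrite(f"pics/{n}6.png",im)
    L=landmark_of(n,"tray"); print(n,[(d["pixel"],round(d["conf"],2),atz(c,d["pixel"],0)) for d in L])
    hsv=cv2.cvtColor(im,cv2.COLOR_BGR2HSV);m=cv2.inRange(hsv,(50,120,40),(75,255,255))
    k,_,st,ce=cv2.connectedComponentsWithStats(m)
    i=1+np.argmax(st[1:,4]);ys,xs=np.where(_==i)
    box=cv2.boxPoints(cv2.minAreaRect(np.float32(np.c_[xs,ys])));print([atz(c,b,.018)[:2] for b in box],np.mean([atz(c,b,.01) for b in box],0))
```

```text
wrist [([316.1, 174.6], 0.75, array([0.5715, 0.1587, 0.    ]))]
[array([0.481 , 0.2277]), array([0.6362, 0.2505]), array([0.6697, 0.0972]), array([0.4969, 0.0626])] [0.5704 0.1579 0.01  ]
side [([305.8, 189.7], 0.69, array([0.578, 0.16 , 0.   ]))]
[array([0.4835, 0.2145]), array([0.6829, 0.2577]), array([0.6605, 0.0649]), array([0.4841, 0.0345])] [0.5797 0.1569 0.01  ]
scene [([375.2, 227.7], 0.67, array([0.571 , 0.1488, 0.    ])), ([259.8, 184.7], 0.16, array([ 0.5832, -0.2222,  0.    ]))]
[array([0.6665, 0.0974]), array([0.5123, 0.0687]), array([0.4881, 0.2293]), array([0.6418, 0.2474])] [0.5723 0.16   0.01  ]
```

View pics/wrist6.png

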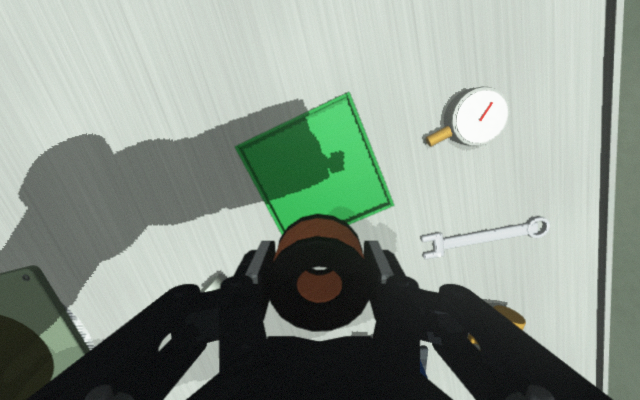

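View pics/side6.png

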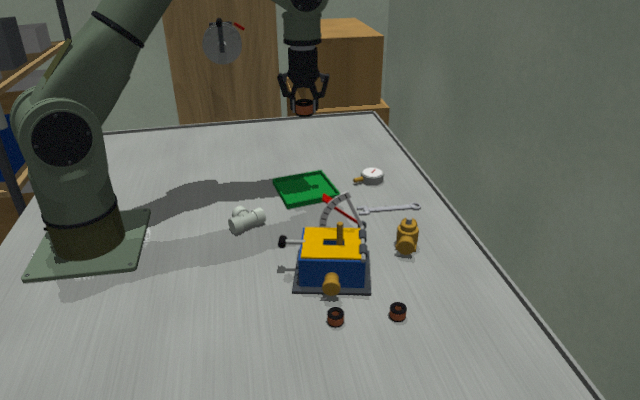

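>>> move_arm:
  steps:
    - [30,[20,0,2],[0,0,0]]
    - [30,[40,-2,2],[0,0,0]]
    - [30,[45,0,0],[0,0,0]]
    - [30,[45,0,0],[0,0,0]]
    - [30,[35,0,0],[0,0,0]]
    - [30,[20,0,0],[0,0,0]]
    - [30,[8,0,0],[0,0,0]]
    - [30,[0,0,0],[0,0,0]]

```text
t: 15.78
eef_pos: [0.5746, 0.1591, 0.0285]
tool_rot: [[0.0, 0.968, -0.249], [-0.0, -0.249, -0.968], [-1.0, 0.0, 0.0]]
force: [-0.2, 0.9, 0.2]
finger_gap: 0.0476
```

>>> move_arm:
  steps:
    - [30,[4,0,0],[0,0,0]]
    - [30,[3,0,0],[0,0,0]]
    - [30,[2,0,0],[0,0,0]]
    - [30,[0,0,0],[0,0,0]]

```text
t: 16.27
eef_pos: [0.5744, 0.1592, 0.0193]
tool_rot: [[-0.0, 0.968, -0.249], [-0.0, -0.249, -0.968], [-1.0, -0.0, 0.0]]
force: [0.6, -0.0, -1.4]
finger_gap: 0.0473
```

>>> move_arm:
  steps:
    - [30,[3,0,0],[0,0,0]]
    - [30,[2,0,0],[0,0,0]]
    - [30,[2,0,0],[0,0,0]]
    - [30,[1,0,0],[0,0,0]]
    - [30,[0,0,0],[0,0,0]]

```text
t: 16.9
eef_pos: [0.5744, 0.1592, 0.0112]
tool_rot: [[-0.0, 0.968, -0.249], [-0.0, -0.249, -0.968], [-1.0, -0.0, 0.0]]
force: [-0.2, -0.6, -2.2]
finger_gap: 0.0476
```

>>> move_arm:
  steps:
    - [30,[1,0,0],[0,0,0]]
    - [30,[1,0,0],[0,0,0]]
    - [30,[0,0,0],[0,0,0]]

```text
t: 17.27
eef_pos: [0.5744, 0.1592, 0.0092]
tool_rot: [[-0.0, 0.968, -0.249], [-0.0, -0.249, -0.968], [-1.0, -0.0, 0.0]]
force: [0.9, 0.5, -1.7]
finger_gap: 0.0478
```

>>> move_arm:
  steps:
    - [30,[1,0,0],[0,0,0]]
    - [30,[0,0,0],[0,0,0]]

```text
t: 17.52
eef_pos: [0.5745, 0.1592, 0.0083]
tool_rot: [[0.0, 0.968, -0.249], [-0.0, -0.249, -0.968], [-1.0, 0.0, 0.0]]
force: [0.3, -0.1, -1.2]
finger_gap: 0.0477
```

>>> move_arm:
  steps:
    - [30,[1,0,0],[0,0,0]]
    - [30,[0,0,0],[0,0,0]]

```text
t: 17.77
eef_pos: [0.5745, 0.1592, 0.0082]
tool_rot: [[0.0, 0.968, -0.249], [0.0, -0.249, -0.968], [-1.0, 0.0, -0.0]]
force: [-4.7, -1.6, 17.5]
finger_gap: 0.0474
```

Run:
```python
from h import *
c=read_camera("wrist");cv2.imwrite("pics/w7.png",c["frame"])
c=read_camera("side");cv2.imwrite("pics/s7.png",cv2.resize(c["frame"][110:220,240:390],None,fx=4,fy=4))
print(sensors.get_obs()["force"])
```

```text
[-5.23772309 -1.52904228 18.21938169]
```

View pics/w7.png

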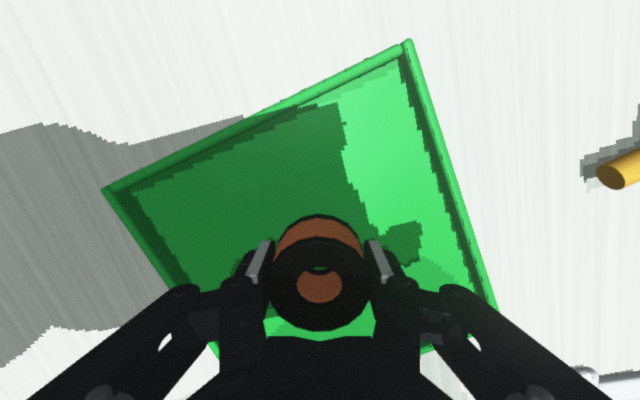

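View pics/s7.png

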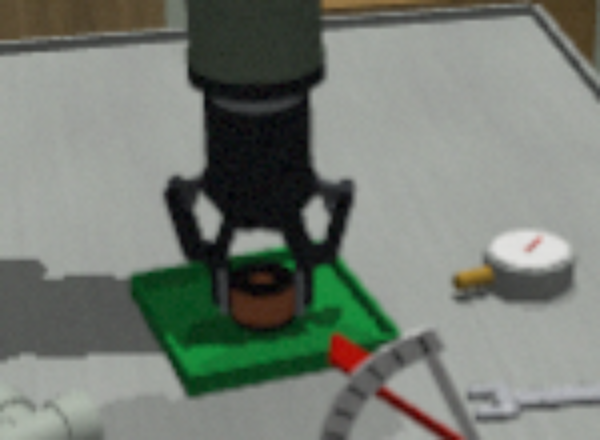

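>>> move_arm:
  steps:
    - [30,[-0.8,0,0],[0,0,0]]
    - [66,[0,0,0],[0,0,0]]
    - [66,[0,0,0],[0,0,0]]
    - [66,[0,0,0],[0,0,0]]
    - [66,[0,0,0],[0,0,0]]
    - [66,[-10,0,0],[0,0,0]]
    - [66,[-30,0,0],[0,0,0]]
    - [66,[-45,0,0],[0,0,0]]

```text
t: 18.88
eef_pos: [0.574, 0.159, 0.094]
tool_rot: [[-0.001, 0.968, -0.249], [-0.001, -0.249, -0.968], [-1.0, -0.001, 0.001]]
force: [1.0, 0.5, 0.7]
finger_gap: 0.0658
```

>>> move_arm:
  steps:
    - [66,[-45,0,0],[0,0,0]]
    - [66,[-45,0,0],[0,0,0]]
    - [66,[-45,0,0],[0,0,0]]
    - [66,[-25,0,0],[0,0,0]]
    - [66,[0,0,0],[0,0,0]]

```text
t: 19.5
eef_pos: [0.5749, 0.1592, 0.2553]
tool_rot: [[0.003, 0.968, -0.249], [0.001, -0.249, -0.968], [-1.0, 0.003, -0.002]]
force: [0.2, -0.0, 0.3]
finger_gap: 0.066
```

Run:
```python
from h import *
np.set_printoptions(precision=4,suppress=True)
c=read_camera("wrist");cv2.imwrite("pics/w8.png",c["frame"])
print([(d["pixel"],d["conf"],atz(c,d["pixel"],.005)) for d in landmark_of("wrist","coil")])
c=read_camera("side");cv2.imwrite("pics/s8.png",cv2.resize(c["frame"][110:260,240:440],None,fx=4,fy=4))
```

```text
[]
```

View pics/w8.png

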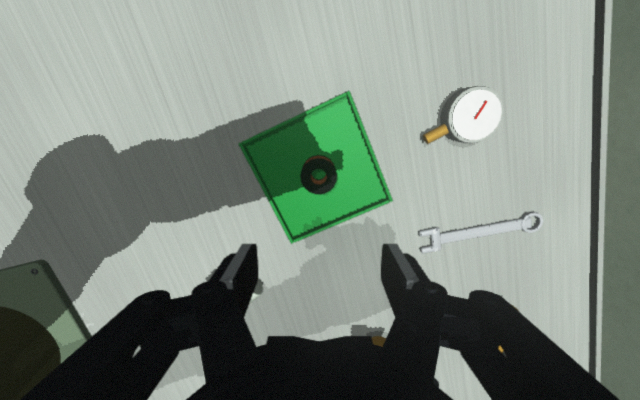

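View pics/s8.png

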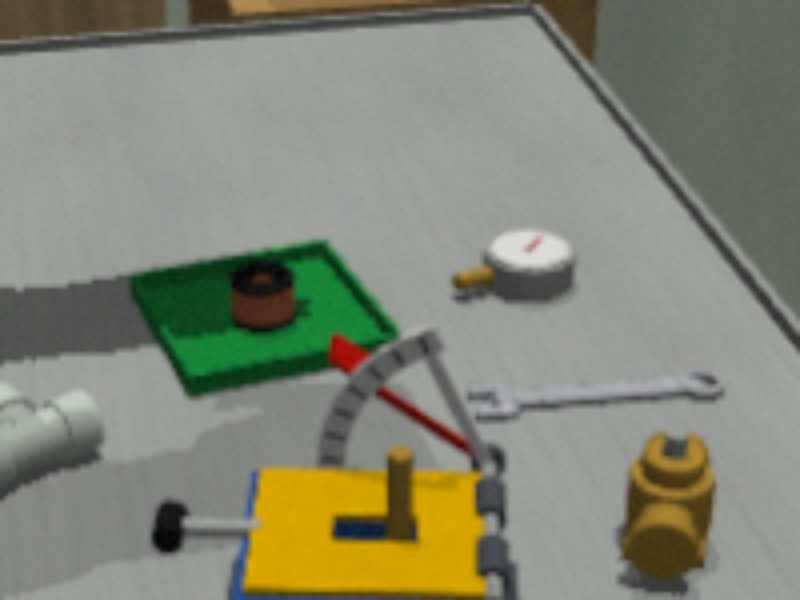

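>>> move_arm:
  steps:
    - [66,[0,0,18],[0,0,0]]
    - [66,[0,0,36],[0,0,0]]
    - [66,[0,-2,42],[-0.1,0,0]]
    - [66,[0,-6,42],[-0.15,0,0]]
    - [66,[0,-13,40],[-0.15,0,0]]
    - [66,[0,-18,38],[-0.15,0,0]]
    - [66,[0,-24,34],[-0.15,0,0]]
    - [66,[0,-29,31],[-0.15,0,0]]

```text
t: 20.65
eef_pos: [0.4839, -0.1361, 0.2528]
tool_rot: [[-0.001, 0.824, 0.567], [-0.0, 0.567, -0.824], [-1.0, -0.001, -0.0]]
force: [1.0, -0.1, 0.2]
finger_gap: 0.0663
```

```bash
cat > to.py <<'E'
from h import *
import sys
from scipy.spatial.transform import Rotation as Ro
np.set_printoptions(precision=4,suppress=True)
o=sensors.get_obs();T=np.array([float(v) for v in sys.argv[1:4]]);az=np.radians(float(sys.argv[4]))
R=o["tool_rot"];y=np.array([np.cos(az),np.sin(az),0]);x=np.array([0,0,-1.]);G=np.c_[x,y,np.cross(x,y)]
print("shift mm",R.T@(T-o["eef_pos"])*1000,"turn",Ro.from_matrix(R.T@G).as_rotvec(),"q",o["joint_pos"],"final-frame shift",G.T@(T-o["eef_pos"])*1000)
E
python3 to.py .47 -.193 .25 75.6
```

```text
shift mm [  2.8558 -43.7436  39.0314] turn [-0.7169 -0.0005  0.0007] q [10.1907 32.8555  3.2409 97.9739 -2.2836 49.2762 48.928 ] final-frame shift [  2.8274 -58.623    0.6775]
```

>>> move_arm:
  steps:
    - [60,[0,0,0],[-0.143,0,0]]
    - [60,[0,0,0],[-0.143,0,0]]
    - [60,[0,0,0],[-0.143,0,0]]
    - [60,[0,0,0],[-0.143,0,0]]
    - [60,[0,-15,0],[-0.144,0,0]]
    - [60,[0,-25,0],[0,0,0]]
    - [60,[0,-18,0],[0,0,0]]
    - [60,[0,0,0],[0,0,0]]

```text
t: 21.65
eef_pos: [0.4678, -0.1908, 0.2529]
tool_rot: [[-0.001, 0.256, 0.967], [-0.0, 0.967, -0.256], [-1.0, -0.0, -0.0]]
force: [-0.2, 0.6, 0.7]
finger_gap: 0.0601
```

```bash
python3 look.py 9; python3 to.py .47 -.193 .25 75.6
```

```text
stem_top
   scene [252.4 156.6] 0.94 [ 0.5884 -0.2306  0.135 ]
   side [340.2 225.5] 0.83 [ 0.5927 -0.2358  0.135 ]
   wrist [317.2 309.5] 0.91 [ 0.5909 -0.2237  0.135 ]
  tri [ 0.5919 -0.2281  0.1334] [np.float64(0.0042991192898874445), np.float64(0.0038219881514631815), np.float64(0.00410396237667374)]
coil
   scene [376.6 230.6] 0.62 [0.6302 0.1637 0.086 ]
   scene [223.5 163.5] 0.57 [ 0.6147 -0.3178  0.086 ]
   scene [201.9 186.7] 0.49 [ 0.7124 -0.3284  0.086 ]
   side [339.5 319.3] 0.7 [ 0.545  -0.4483  0.086 ]
   side [393.3 314.9] 0.58 [ 0.6402 -0.4569  0.086 ]
   side [305.5 191.5] 0.52 [0.555  0.0024 0.086 ]
   wrist [220.3 252.2] 0.93 [ 0.5189 -0.3259  0.086 ]
   wrist [579.2 180.3] 0.89 [0.5367 0.0909 0.086 ]
  tri [ 0.5556 -0.1467 -0.0557] [np.float64(0.29710942047218486), np.float64(0.12831421104047663), np.float64(0.22450213379514913)]
lid_handle
   scene [285.9 149.5] 0.62 [ 0.4856 -0.1804  0.083 ]
   side [283.2 238.4] 0.86 [ 0.4761 -0.1862  0.083 ]
   side [325.9 199. ] 0.64 [ 0.6002 -0.0398  0.083 ]
   wrist [316.4 184.9] 0.64 [ 0.4684 -0.1926  0.083 ]
  tri [ 0.474
[... 550 characters left out ...]
de [330.3 274.9] 0.5 
  tri [ 0.5895 -0.1335  0.1405] [np.float64(0.005036413118205183), np.float64(0.005036413118205327)]
unit
   scene [260.2 181.9] 0.73 [ 0.5735 -0.2263  0.    ]
   scene [251.  241.3] 0.58 [ 0.7651 -0.1486  0.    ]
   side [332.9 272.4] 0.83 [ 0.5803 -0.2236  0.    ]
   side [250.2 227.2] 0.52 [ 0.4055 -0.0054  0.    ]
   wrist [318.9 242.9] 0.56 [ 0.5761 -0.218   0.    ]
  tri [ 0.5773 -0.2222  0.0013] [np.float64(0.003818783466928761), np.float64(0.003561960662410997), np.float64(0.004523518964216031)]
shift mm [ 3.1295 -2.9863  2.2676] turn [-0.0055  0.      0.0001] q [23.9469 33.0788 -9.7326 97.2169  6.8979 50.2869 86.6318] final-frame shift [ 3.1291 -2.9991  2.2511]
```

View pics/w9.png

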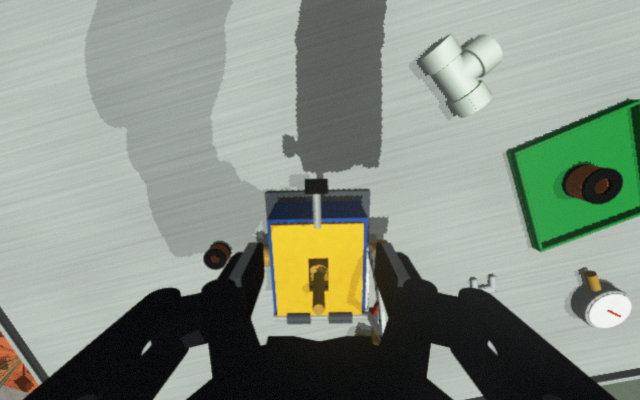

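>>> move_arm:
  steps:
    - [50,[20,-1,2],[0,0,0]]
    - [50,[40,0,0],[0,0,0]]
    - [50,[40,0,0],[0,0,0]]
    - [50,[40,0,0],[0,0,0]]
    - [50,[30,0,0],[0,0,0]]
    - [50,[10,0,0],[0,0,0]]
    - [50,[0,0,0],[0,0,0]]

```text
t: 23.58
eef_pos: [0.4703, -0.191, 0.0734]
tool_rot: [[-0.0, 0.254, 0.967], [-0.0, 0.967, -0.254], [-1.0, -0.0, -0.0]]
force: [0.5, 0.2, -0.0]
finger_gap: 0.0501
```

Run:
```python
from h import *
c=read_camera("wrist");cv2.imwrite("pics/w10.png",c["frame"])
c=read_camera("side");cv2.imwrite("pics/s10.png",cv2.resize(c["frame"][170:290,240:390],None,fx=4,fy=4))
```

```text
(no output)
```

View pics/w10.png

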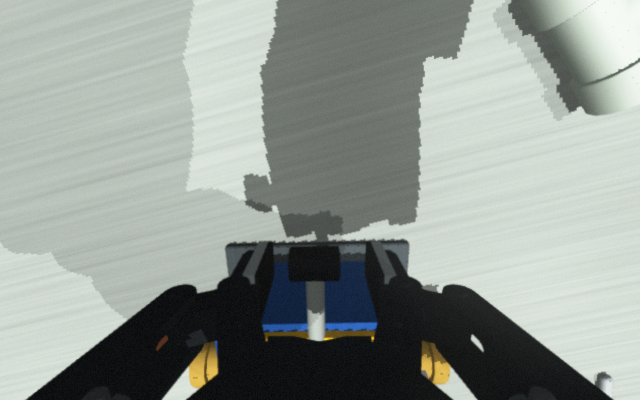

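View pics/s10.png

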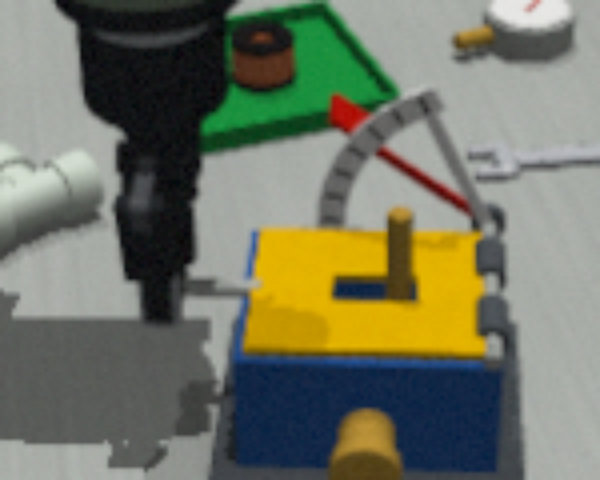

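>>> move_arm:
  steps:
    - [50,[7,-1,0],[0,0,0]]
    - [50,[4,0,0],[0,0,0]]
    - [20,[0,0,0],[0,0,0]]
    - [10,[0,0,0],[0,0,0]]
    - [10,[0,0,0],[0,0,0]]
    - [10,[0,0,0],[0,0,0]]
    - [10,[0,0,0],[0,0,0]]
    - [10,[0,0,0],[0,0,0]]

```text
t: 24.68
eef_pos: [0.4695, -0.1934, 0.0624]
tool_rot: [[-0.001, 0.255, 0.967], [-0.002, 0.967, -0.255], [-1.0, -0.002, -0.0]]
force: [-2.2, -9.9, 2.0]
finger_gap: 0.0248
```

Run:
```python
from h import *
c=read_camera("wrist");cv2.imwrite("pics/w11.png",c["frame"])
```

```text
(no output)
```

View pics/w11.png

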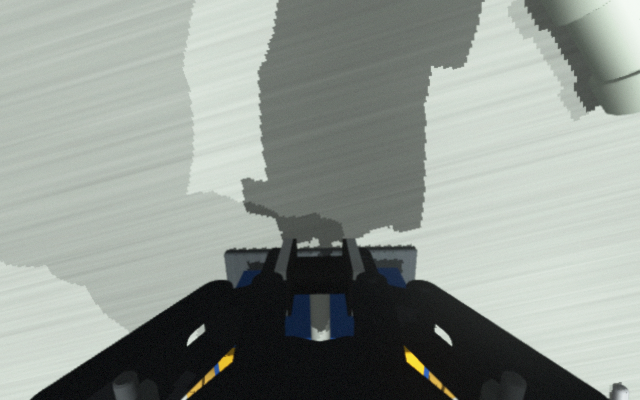

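```bash
cat > m.py <<'E'
from h import *
np.set_printoptions(precision=2,suppress=True)
az=np.radians(-14.5);ux=np.array([np.cos(az),np.sin(az),0]);uy=np.array([-np.sin(az),np.cos(az),0]);uz=np.array([0,0,1.])
H=np.array([.592,-.2223,.083])+.05*ux
def P(th,r,y,d=0): return H+y*uy-r*(np.cos(th)*ux-np.sin(th)*uz)+d*(np.sin(th)*ux+np.cos(th)*uz)
E
python3 - <<'E'
from m import *
for n in ("scene","side"):
    c=read_camera(n);im=c["frame"]
    hsv=cv2.cvtColor(im,cv2.COLOR_BGR2HSV)
    m=cv2.inRange(hsv,(0,150,60),(7,255,255))|cv2.inRange(hsv,(172,150,60),(180,255,255))
    x,y=(230,120) if n=="scene" else (280,170)
    sub=np.zeros_like(m);sub[y:y+100,x:x+100]=m[y:y+100,x:x+100]
    ys,xs=np.where(sub>0);print(n,len(xs),xs.mean(),ys.mean(),xs.min(),xs.max(),ys.min(),ys.max())
    st=landmark_of(n,"stem_top");print("stem",st[0]["pixel"] if st else None,proj(c,[.592,-.2223,.135]))
    print("tip lm",[d["pixel"] for d in landmark_of(n,"mark_tip")][:1])
    big=cv2.resize(im[y:y+100,x:x+100],None,fx=6,fy=6,interpolation=cv2.INTER_CUBIC)
    for th,col in((.55,(255,0,0)),(.65,(0,255,0)),(.75,(255,0,255))):
        q=[P(th,.098+a*.014,.082+b*.015) for a,b in((-1,-1),(-1,1),(1,1),(1,-1))]
        pts=[(proj(c,p)-[x,y]+.5)*6 for p in q];cv2.polylines(big,[np.int32(pts)],True,col,1)
        print(th,proj(c,P(th,.098,.082)))
        pts=[(proj(c,P(th,r,.075))-[x,y]+.5)*6 for r in (0,.084)];cv2.polylines(big,[np.int32(pts)],False,col,1)
    cv2.imwrite(f"pics/m_{n}.png",big)
E
```

```text
scene 90 282.65555555555557 165.45555555555555 273 288 159 175
stem [251.7, 157.9] [254.34 158.51]
tip lm [[286.2, 165.8]]
0.55 [284.22 166.52]
0.65 [282.76 165.89]
0.75 [281.08 165.56]
side 100 334.74 205.58 300 356 184 222
stem [339.2, 228.3] [338.47 221.99]
tip lm [[249.0, 227.3]]
0.55 [325.05 201.66]
0.65 [327.47 198.68]
0.75 [330.26 195.91]
```

View pics/m_side.png

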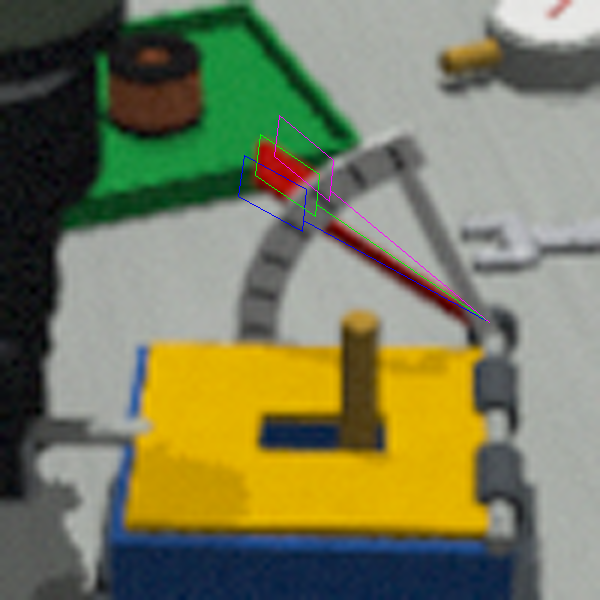

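View pics/m_scene.png

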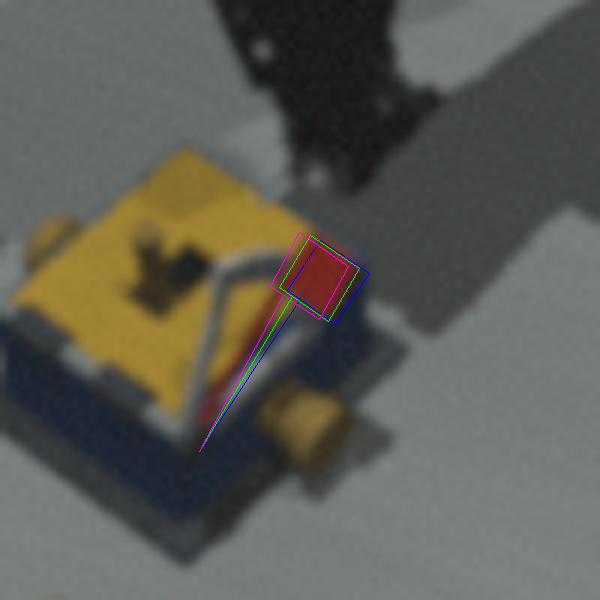

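>>> move_arm:
  steps:
    - [10,[-7,-1,0.1],[0,0,0]]
    - [10,[-7,0,0.4],[0,0,0]]
    - [10,[-7,0,0.7],[0,0,0]]
    - [10,[-6.9,0,1],[0,0,0]]
    - [10,[0,0,0],[0,0,0]]

```text
t: 25.65
eef_pos: [0.4716, -0.194, 0.0904]
tool_rot: [[-0.0, 0.254, 0.967], [-0.001, 0.967, -0.254], [-1.0, -0.001, -0.0]]
force: [0.1, -5.7, -7.1]
finger_gap: 0.0247
```

Run:
```python
from h import *
c=read_camera("side");cv2.imwrite("pics/s12.png",cv2.resize(c["frame"][170:290,240:390],None,fx=4,fy=4))
```

```text
(no output)
```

View pics/s12.png

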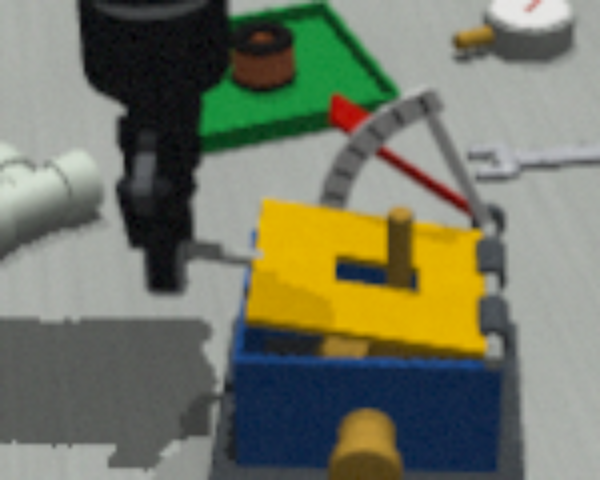

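The cover is rising with the handle held. I'll carry on along the arc.

>>> move_arm:
  steps:
    - [10,[-6.9,0,1.2],[0,0,0]]
    - [10,[-6.8,0,1.5],[0,0,0]]
    - [10,[-6.8,0,1.8],[0,0,0]]
    - [10,[-6.7,0,2.1],[0,0,0]]
    - [10,[-6.6,0,2.3],[0,0,0]]
    - [10,[-6.5,0,2.6],[0,0,0]]
    - [10,[-6.4,0,2.9],[0,0,0]]
    - [10,[-6.3,0,3.1],[0,0,0]]

```text
t: 26.7
eef_pos: [0.4885, -0.198, 0.1432]
tool_rot: [[-0.001, 0.254, 0.967], [-0.0, 0.967, -0.254], [-1.0, -0.0, -0.001]]
force: [-2.5, -4.1, -9.7]
finger_gap: 0.0247
```

>>> move_arm:
  steps:
    - [10,[-6.1,0,3.4],[0,0,0]]
    - [10,[-6,0,3.6],[0,0,0]]
    - [10,[-5.9,0,3.8],[0,0,0]]
    - [10,[-4.5,0,3.2],[0,0,0]]
    - [10,[0,0,0],[0,0,0]]
    - [10,[0,0,0],[0,0,0]]

```text
t: 27.45
eef_pos: [0.5022, -0.2014, 0.1654]
tool_rot: [[-0.0, 0.254, 0.967], [0.0, 0.967, -0.254], [-1.0, 0.0, -0.0]]
force: [-4.6, -1.5, -7.7]
finger_gap: 0.0246
```

Run:
```python
from m import *
for n in ("side","scene","wrist"):
    c=read_camera(n);im=c["frame"]
    if n=="wrist": cv2.imwrite("pics/w13.png",im);continue
    x,y=(230,120) if n=="scene" else (280,170)
    cv2.imwrite(f"pics/{n}13.png",cv2.resize(im[y:y+100,x:x+100],None,fx=6,fy=6,interpolation=cv2.INTER_CUBIC))
```

```text
(no output)
```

View pics/side13.png

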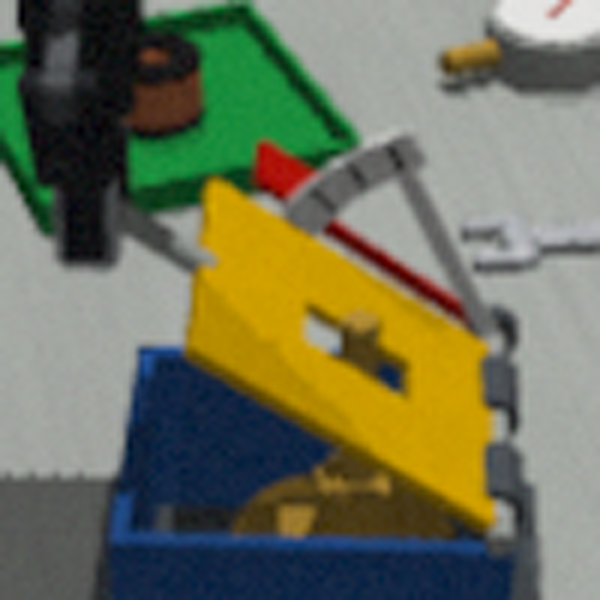

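View pics/scene13.png

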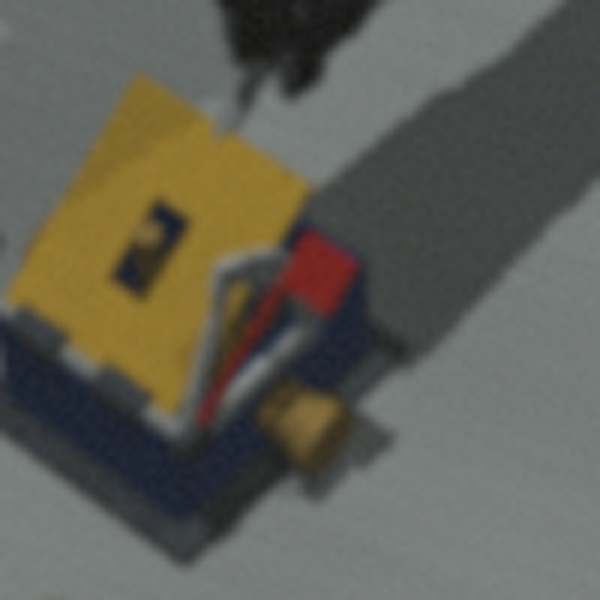

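View pics/w13.png

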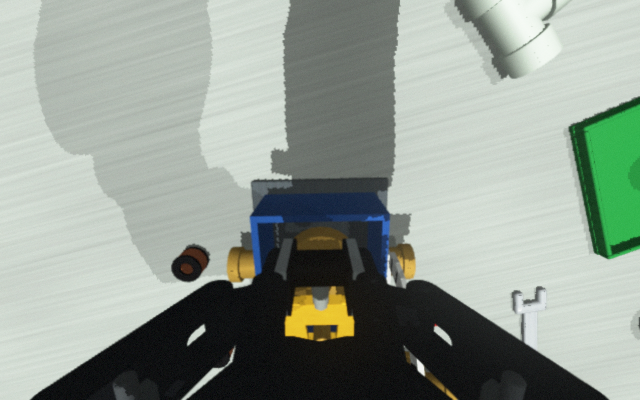

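Run:
```python
from m import *
c=read_camera("side");im=c["frame"]
def sl(th,y,r0,r1):
    a,b=proj(c,P(th,r0,y)),proj(c,P(th,r1,y));return (b-a)[1]/(b-a)[0]
for th in (.55,.6,.65,.7,.75): print(th,"lid near %.3f far %.3f pointer %.3f"%(sl(th,-.055,.02,.13),sl(th,.055,.02,.13),sl(th,.075,.02,.08)), "flag top-left corner",(proj(c,P(th,.112,.097))-[280,170]+.5)*6,"lid corners",(proj(c,P(th,.13,.055,.003))-[280,170]+.5)*6,(proj(c,P(th,.13,-.055,.003))-[280,170]+.5)*6)
x,y=280,170
b,g,r=[im[...,i].astype(int) for i in range(3)]
m=((r>1.8*g)&(r>1.8*b)&(r>50));sub=np.zeros_like(m);sub[190:226,318:362]=m[190:226,318:362]
ys,xs=np.where(sub);print(len(xs))
for a,bb in((318,362),(334,358)):
    k=(xs>=a)&(xs<=bb);
    # row centroid per column
    cols=np.unique(xs[k]);cen=[ys[xs==u].mean() for u in cols];print(np.polyfit(cols,cen,1))
big=cv2.resize(im[185:235,315:365],None,fx=12,fy=12,interpolation=cv2.INTER_CUBIC)
cv2.imwrite("pics/arm.png",big)
# yellow lid edges
hsv=cv2.cvtColor(im,cv2.COLOR_BGR2HSV);ym=cv2.inRange(hsv,(18,180,60),(32,255,255))
top=[];bot=[];
for u in range(320,356):
    v=np.where(ym[180:270,u])[0]+180
    if len(v): top.append((u,v.min()));bot.append((u,v.max()))
print("top",np.polyfit(*zip(*top),1),"bot",np.polyfit(*zip(*bot),1))
```

```text
0.55 lid near 0.529 far 0.548 pointer 0.551 flag top-left corner [244.46 155.31] lid corners [198.45 184.35] [169.96 355.47]
0.6 lid near 0.588 far 0.609 pointer 0.612 flag top-left corner [252.31 144.92] lid corners [208.15 172.07] [180.57 342.48]
0.65 lid near 0.651 far 0.675 pointer 0.679 flag top-left corner [260.81 134.85] lid corners [218.63 160.18] [192.05 329.91]
0.7 lid near 0.720 far 0.747 pointer 0.751 flag top-left corner [269.94 125.13] lid corners [229.89 148.72] [204.39 317.79]
0.75 lid near 0.795 far 0.825 pointer 0.830 flag top-left corner [279.67 115.79] lid corners [241.88 137.72] [217.56 306.17]
120
[  0.77 -52.68]
[ 0.63 -4.93]
top [  0.24 130.74] bot [  0.13 211.96]
```

View pics/arm.png

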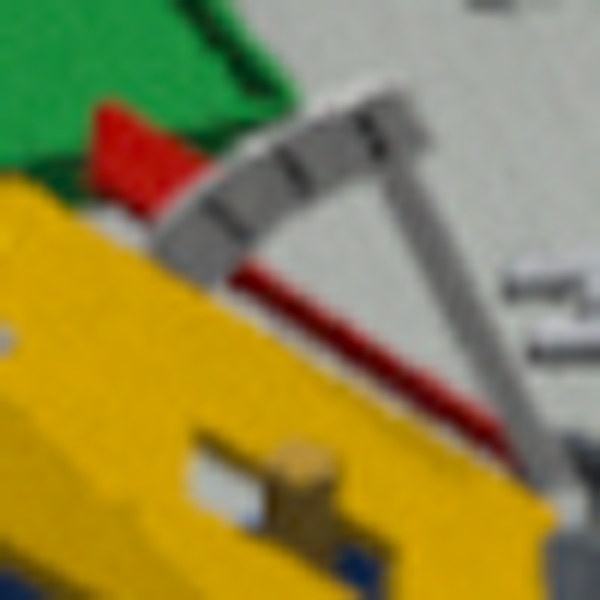

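Run:
```python
from m import *
c=read_camera("side");im=cv2.resize(c["frame"][170:280,290:370],None,fx=8,fy=8,interpolation=cv2.INTER_CUBIC)
lab=im.astype(int);b,g,r=lab[...,0],lab[...,1],lab[...,2]
yel=((r-b)>70)&((g-b)>45)
red=((r-g)>45)&((r-b)>45)
toimg=lambda p:np.array([290+(p[0]-3.5)/8,170+(p[1]-3.5)/8])
def fit(mask,cols,which,rows):
    pts=[]
    for u in cols:
        v=np.where(mask[rows[0]:rows[1],u])[0]
        if len(v): pts.append((u,rows[0]+(v.min() if which=="top" else v.max() if which=="bot" else v.mean())))
    pts=np.array(pts,float);keep=np.ones(len(pts),bool)
    for _ in range(6):
        k=np.polyfit(pts[keep,0],pts[keep,1],1);e=pts[:,1]-np.polyval(k,pts[:,0]);keep=abs(e)<max(2.5*e[keep].std(),1.5)
    return k,keep.sum(),pts[keep,0].min(),pts[keep,0].max(),e[keep].std()
f=lambda C0,C1:range(int((C0-290)*8),int((C1-290)*8))
print("lid far top",fit(yel,f(320,358),"top",(0,880)))
print("lid near bot",fit(yel,f(315,355),"bot",(0,880)))
for w in("top","bot","mean"): print("arm",w,fit(red,f(336,355),w,(150,500)))
out=im.copy();out[yel]=(255,255,0);out[red]=(255,0,255);cv2.imwrite("pics/mask.png",cv2.resize(out,None,fx=.65,fy=.65))
```

```text
lid far top (array([ 0.82, 15.19]), np.int64(275), np.float64(240.0), np.float64(514.0), np.float64(27.87151466164175))
lid near bot (array([  0.32, 574.81]), np.int64(320), np.float64(200.0), np.float64(519.0), np.float64(137.81598850802692))
arm top (array([ 0.64, 58.8 ]), np.int64(152), np.float64(368.0), np.float64(519.0), np.float64(1.1596008377559728))
arm bot (array([  0.4 , 287.88]), np.int64(150), np.float64(368.0), np.float64(519.0), np.float64(35.07045281711099))
arm mean (array([ 0.71, 86.23]), np.int64(147), np.float64(368.0), np.float64(519.0), np.float64(13.087559989762559))
```

View pics/mask.png

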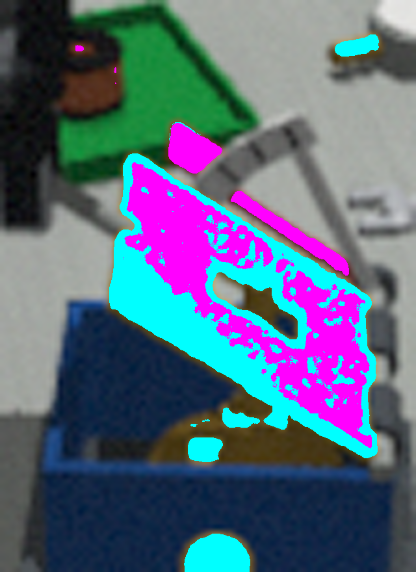

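```bash
cat > ang.py <<'E'
from m import *
from scipy.optimize import brentq
c=read_camera("side");im=cv2.resize(c["frame"][170:280,290:370],None,fx=8,fy=8,interpolation=cv2.INTER_CUBIC)
hsv=cv2.cvtColor(im,cv2.COLOR_BGR2HSV);Hh,S,V=[hsv[...,i].astype(int) for i in range(3)]
yel=(Hh>17)&(Hh<34)&(S>150)&(V>90)
red=((Hh<8)|(Hh>170))&(S>120)&(V>50)
n,l,st,_=cv2.connectedComponentsWithStats(yel.astype(np.uint8));yel=l==1+np.argmax(st[1:,4])
def fit(mask,c0,c1,which,r=(0,880)):
    pts=[]
    for u in range(int((c0-290)*8),int((c1-290)*8)):
        v=np.where(mask[r[0]:r[1],u])[0]
        if len(v): pts.append((u,r[0]+(v.min() if which=="top" else v.max())))
    pts=np.array(pts,float);keep=np.ones(len(pts),bool)
    for _ in range(8):
        k=np.polyfit(pts[keep,0],pts[keep,1],1);e=pts[:,1]-np.polyval(k,pts[:,0]);keep=abs(e)<max(2*e[keep].std(),1.5)
    return k[0],keep.sum(),e[keep].std()
def sl(th,y,r0,r1,d):
    a,b=proj(c,P(th,r0,y,d)),proj(c,P(th,r1,y,d));return (b-a)[1]/(b-a)[0]
for name,m_,a,w,y,r0,r1,d in (("lid far",yel,(319,354),"top",.055,.01,.125,.003),("lid near",yel,(316,352),"bot",-.055,.01,.125,-.003),("arm top",red,(336,354),"top",.075,.015,.08,0),("arm bot",red,(336,354),"bot",.075,.015,.08,0)):
    s=fit(m_,*a,w,(150,500) if "arm" in name else (0,880));print(name,s,"theta",brentq(lambda t:sl(t,y,r0,r1,d)-s[0],.2,1.1))
out=im.copy();out[yel]=(255,255,0);out[red]=(255,0,255);cv2.imwrite("pics/mask2.png",cv2.resize(out,None,fx=.65,fy=.65))
E
python3 ang.py
```

```text
lid far (np.float64(0.6179266858650949), np.int64(224), np.float64(1.3201222233367154)) theta 0.6062953481084894
lid near (np.float64(0.5926877144762268), np.int64(175), np.float64(1.2258902919792263)) theta 0.6048715984772997
arm top (np.float64(0.6367590071686682), np.int64(130), np.float64(0.6728826477795705)) theta 0.6188587578747057
arm bot (np.float64(0.6708540049151255), np.int64(131), np.float64(0.6588063651164401)) theta 0.644245265708726
```

View pics/mask2.png

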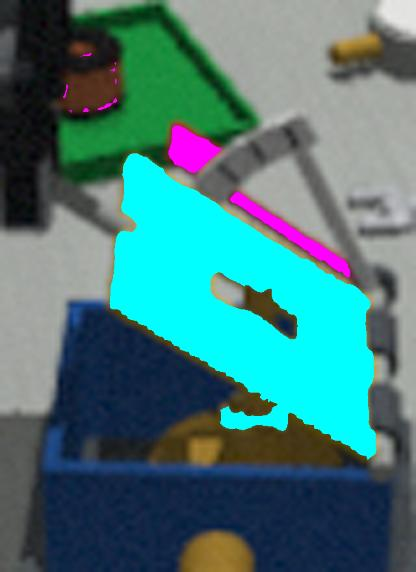

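>>> move_arm:
  steps:
    - [10,[-2.1,0,1.4],[0,0,0]]
    - [10,[-2.1,0,1.4],[0,0,0]]
    - [10,[0,0,0],[0,0,0]]
    - [10,[0,0,0],[0,0,0]]
    - [10,[0,0,0],[0,0,0]]
    - [10,[0,0,0],[0,0,0]]

```text
t: 28.5
eef_pos: [0.5053, -0.2022, 0.1697]
tool_rot: [[0.001, 0.254, 0.967], [-0.0, 0.967, -0.254], [-1.0, 0.0, 0.001]]
force: [2.0, -1.0, -11.9]
finger_gap: 0.0248
```

```bash
python3 ang.py
python3 - <<'E'
from m import *
np.set_printoptions(precision=4,suppress=True)
o=sensors.get_obs();print(o["eef_pos"],o["force"],o["finger_gap"],np.abs(o["qvel"]).max(),o["t"])
p=o["eef_pos"];print("theta from lift",np.arcsin((p[2]-.0624)/.175))
for n in ("side","scene"):
    c=read_camera(n);cv2.imwrite(f"pics/{n}14.png",c["frame"])
    print([(d["pixel"],round(d["conf"],2),atz(c,d["pixel"],.005)) for d in landmark_of(n,"coil")])
E
```

```text
lid far (np.float64(0.6231744023754161), np.int64(207), np.float64(0.979246887022311)) theta 0.6103640559293944
lid near (np.float64(0.5128599861752451), np.int64(288), np.float64(47.34811684646299)) theta 0.5363426220731375
arm top (np.float64(0.6380729340916693), np.int64(129), np.float64(0.6562060104301882)) theta 0.6198560074757155
arm bot (np.float64(0.6439520438603801), np.int64(136), np.float64(0.6904286388479179)) theta 0.6242994451429463
[ 0.5053 -0.2022  0.1697] [  3.1598   0.0296 -12.9201] 0.024651155225530946 0.06147044308775756 28.55
theta from lift 0.6602540618125204
[([335.6, 321.2], 0.87, array([ 0.5542, -0.3755,  0.005 ])), ([394.8, 317.2], 0.73, array([ 0.6722, -0.3884,  0.005 ])), ([304.6, 192.7], 0.48, array([0.5707, 0.1347, 0.005 ]))]
[([377.4, 229.1], 0.75, array([0.5757, 0.1566, 0.005 ])), ([222.1, 161.5], 0.7, array([ 0.5597, -0.3713,  0.005 ])), ([198.7, 186.5], 0.47, array([ 0.6736, -0.3836,  0.005 ]))]
```

View pics/side14.png

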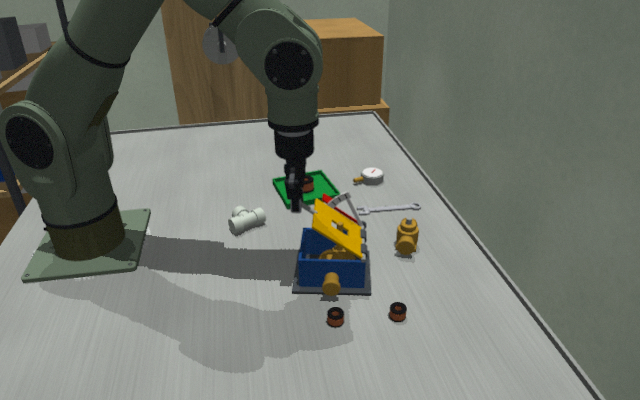

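View pics/scene14.png

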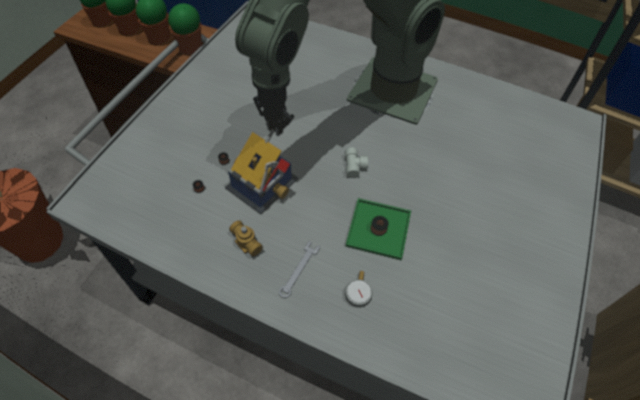

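```bash
sed -i 's/"lid near",yel,(316,352)/"lid near",yel,(317,330)/' ang.py; for i in 1 2 3 4; do python3 ang.py | awk '{print $1,$2,$NF}' | tr '\n' ' '; echo; done; python3 -c "
from h import *
o=sensors.get_obs();print(o['eef_pos'],o['force'],o['qvel'].round(2),o['t'])"
```

```text
lid far 0.6103699385750297 
lid far 0.6125201958678815 
lid far 0.6097232418168546 
lid far 0.6111959587368913 
[ 0.5052481  -0.2021806   0.16972456] [  5.73080638   0.18598213 -14.49063802] [-0.    0.   -0.03  0.05  0.06 -0.   -0.09] 28.95Traceback (most recent call last):
  File "ang.py", line 20, in <module>
    s=fit(m_,*a,w,(150,500) if "arm" in name else (0,880));print(name,s,"theta",brentq(lambda t:sl(t,y,r0,r1,d)-s[0],.2,1.1))
                                                                                ~~~~~~^^^^^^^^^^^^^^^^^^^^^^^^^^^^^^^^^^^^^^
    r = _zeros._brentq(f, a, b, xtol, rtol, maxiter, args, full_output, disp)
ValueError: f(a) and f(b) must have different signs
Traceback (most recent call last):
  File "ang.py", line 20, in <module>
    s=fit(m_,*a,w,(150,500) if "arm" in name else (0,880));print(name,s,"theta",brentq(lambda t:sl(t,y,r0,r1,d)-s[0],.2,1.1))
                                                                                ~~~~~~^^^^^^^^^^^^^^^^^^^^^^^^^^^^^^^^^^^^^^
ValueError: f(a) and f(b) must have different signs
Traceback (most recent call last):
  File "ang.py", line 20, in <module>
    s=fit(m_,*a,w,(150,500) if "arm" in name else (0,880));print(name,s,"theta",brentq(lambda t:sl(t,y,r0,r1,d)-s[0],.2,1.1))
                                                                                ~~~~~~^^^^^^^^^^^^^^^^^^^^^^^^^^^^^^^^^^^^^^
ValueError: f(a) and f(b) must have different signs
Traceback (most recent call last):
  File "ang.py", line 20, in <module>
    s=fit(m_,*a,w,(150,500) if "arm" in name else (0,880));print(name,s,"theta",brentq(lambda t:sl(t,y,r0,r1,d)-s[0],.2,1.1))
                                                                                ~~~~~~^^^^^^^^^^^^^^^^^^^^^^^^^^^^^^^^^^^^^^
ValueError: f(a) and f(b) must have different signs
```

>>> move_arm:
  steps:
    - [10,[0.2,0,0.5],[0,0,0]]
    - [10,[0,0,0],[0,0,0]]
    - [10,[0,0,0],[0,0,0]]
    - [10,[0,0,0],[0,0,0]]
    - [10,[0,0,0],[0,0,0]]
    - [10,[0,0,0],[0,0,0]]
    - [10,[0,0,0],[0,0,0]]
    - [10,[0,0,0],[0,0,0]]

```text
t: 29.95
eef_pos: [0.5052, -0.2022, 0.1695]
tool_rot: [[-0.001, 0.254, 0.967], [0.0, 0.967, -0.254], [-1.0, -0.0, -0.001]]
force: [-3.8, 4.1, -7.7]
finger_gap: 0.0249
```

>>> move_arm:
  steps:
    - [10,[0,0,0],[0,0,0]]
    - [10,[0,0,0],[0,0,0]]
    - [10,[0,0,0],[0,0,0]]
    - [10,[0,0,0],[0,0,0]]
    - [10,[0,0,0],[0,0,0]]
    - [10,[0,0,0],[0,0,0]]
    - [10,[0,0,0],[0,0,0]]
    - [10,[0,0,0],[0,0,0]]

```text
t: 30.95
eef_pos: [0.5052, -0.2022, 0.1695]
tool_rot: [[-0.001, 0.254, 0.967], [0.0, 0.967, -0.254], [-1.0, -0.0, -0.001]]
force: [-2.7, 3.0, -6.7]
finger_gap: 0.0248
```

```bash
sed -i 's/"lid near",yel,(317,330)/"lid near",yel,(316,352)/' ang.py; for i in 1 2; do python3 ang.py | awk '{print $1,$2,$NF}' | tr '\n' ' '; echo; done; python3 -c "
from m import *
o=sensors.get_obs();print(o['eef_pos'],o['force'],o['qvel'].round(2),o['t'])
c=read_camera('side');cv2.imwrite('pics/s15.png',cv2.resize(c['frame'][170:280,280:380],None,fx=6,fy=5.4,interpolation=cv2.INTER_CUBIC))"
```

```text
lid far 0.610389315047744 lid near 0.5379681286559433 arm top 0.6230046577713569 arm bot 0.6208666527999518 
lid far 0.6097722350303644 lid near 0.5290070793086249 arm top 0.6194089096115081 arm bot 0.6228525318418227 
[ 0.51 -0.2   0.17] [-4.09  3.21 -6.73] [ 0.03  0.04 -0.03  0.06 -0.04 -0.04  0.05] 31.05
```

View pics/s15.png

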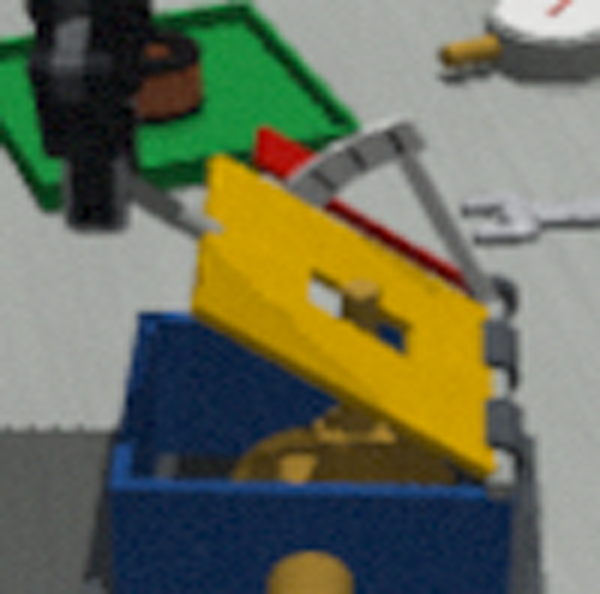

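```bash
python3 -c "
from h import *
print(job.finish_job())"
```

```text
the job is handed in; nothing more can be done
None
```

The coil is off the stem and standing in the green tray. The cover is held up by its handle at about the red pointer's angle. I handed the job in at about 31 s while still gripping it; handing in reports no verdict.

**Coil:** I chose the 48 mm coil on the stem and left the two smaller look-alikes on the cart alone. I lifted it straight up with the cover shut and lowered it until it touched the tray floor, which read about 18 N of force. Then I let go. The pictures show it upright near the tray's middle, at roughly (0.575, 0.159).

**Cover:** The last reading shows the handle gripped (24.8 mm between the fingers), the arm still, and about 7 N of downward load on the tool.

**Angle checks:** The readings do not agree exactly, but every usable one is within about 0.04 rad of the pointer, inside the 0.09 limit.

| What was measured | How | Angle (rad) |
|---|---|---|
| Red pointer | edges of its arm in the side picture | about 0.62 |
| Red pointer | triangulating its flag | 0.59 to 0.65 |
| Cover | its far edge in the side picture | about 0.61 |
| Cover | height the handle was raised | about 0.66 |
| Cover | its near edge in the side picture | 0.53 to 0.54 (discarded) |

I discarded the last near-edge fit because its line scatter was about 47 pixels against about 1 for the others, most likely from brass parts behind that edge. An earlier clean fit of the near edge matched the far edge, with both at about 0.605.

**Other parts:** In the last scene and side pictures the pointer, brass valve, tee, gauge and wrench looked unmoved; I did not measure their positions.

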